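# Lift a freshly oiled knob off the drip rack with the tongs

## Robot

A 7-joint arm with a two-finger parallel gripper is mounted at the origin on the work surface. World frame = base frame: x ahead of the robot, y to its left, z up, the work surface at z = 0. Lengths are in m, angles in rad, forces in N, time in s.
With the tool pointing down it reaches from about 0.35 to 0.9 m from the base axis. Payload 8.1 kg.
Tool frame: the origin (TCP) lies between the finger pads; the fingertips stand 8 mm ahead of it and the grasp point (between the pads) lies 11 mm behind it; x points along the fingers, y is the direction in which the jaws open and shut, and the axes are right-handed (so a half turn about x gives the same grasp; the last joint's range is limited). The gripper opens to 92 mm and grips with 3 to 60 N. Pads are 19 mm wide; open, the fingers measure 130 mm over their backs; the gripper's body (75 mm by 190 mm) begins 47 mm behind the grasp point.
Start: joints at [1.205, 0.434, 0.025, 1.573, -0.012, 1.134, -0.075], TCP at [0.162, -0.604, 0.235] pointing down, gripper open.
Joint ranges: [-2.62, 2.62], [-0.44, 2.09], [-1.27, 1.32], [0.08, 2.57], [-1.32, 4.46], [0.12, 2], [-2.74, 2.74]. Speed limits (rad/s): [2.22, 2.22, 3.01, 3.01, 3.14, 3.14, 3.14].

## Interface

Orientations are given as [roll, pitch, yaw] about the fixed x, y, z axes, in that order (R = Rz(yaw) Ry(pitch) Rx(roll)).
In Python, from bench import telemetry, cams, env, nets gives the robot as it stands.
- The arm moves only by the shell command python3 -m jog 'ROWS' [FORCE]. ROWS is JSON, one flat list of numbers, 7 for each row, row after row: the shift along the tool's x, y, z normalised to -1 to 1, where 1 is 0.25 m, then the turn, a rotation vector about the tool's x, y, z normalised to -1 to 1, where 1 is pi rad, then the opening, from -1 (shut) to 1 (fully open). In form: [tx, ty, tz, wx, wy, wz, gripper, tx, ty, tz, wx, wy, wz, gripper, ...]. A call has exactly 5 rows; each row is the pose to reach, as a shift and turn from the pose measured when the call began, along the tool's axes at that moment, turning the shorter way round; what a row does not reach only later rows make up. A row lasts 1/8 s, in which the tool goes at most 62.5 mm and 10.7 degrees, less where a joint would pass 70% of its speed; a pose out of reach is approached as far as the arm can. A call with a number of a shift or a turn outside -1 to 1 is refused whole. A call with a gripper value outside its range is refused whole. The fingers move at their own pace and stop on an object; FORCE is the grip in N (left out, the last holds). Time passes only in rows, so rows that repeat a pose let the fingers close, or fill a call up. It gives the time, the measured TCP pose, the force and the opening at its end, in the units of the state.
- telemetry.read_state(): the state, without advancing time (a new reading comes with each control period).
- cams.snapshot(name): name is "scene" or "side" or "wrist"; returns a dict with "pixels" (384x512x3 uint8, blue, green, red), "intrinsics" (3x3 intrinsics, pixels), "k1" (the pictures are not rectified: a ray, as slopes to the right and down, at radius r is drawn at 1 + k1 r^2 times it, then the intrinsics apply), "eye" and "attitude" of the camera in the world. Camera axes: x right, y up, looking along -z (the intrinsics and any distortion apply to the point x, -y, -z); pixel columns grow to the right and rows downward; lengths in m; the calibration is good to about 2 mm. A picture is of the moment at which its call begins. There is no depth.
- env.job_done(): hands the job in, once; it reports no verdict.
Trained networks look in a picture, given as the dict that the camera call returned (one of the last four; its "shot" number tells which), for a name from the list of things; names that differ only in an ending like _2 or _b are one class to them, and where a whole thing is asked for, a point or a joint stands for the part that bears it (a point fixed in the world has none). Each returns a list of dicts, best first, with "p" (0 to 1); they miss things now and then, are a little off and sometimes report something else, mostly with a low value. They report only what shows in the picture. A call takes as long as a camera call. They do not tell look-alikes from the thing itself.
- nets.search_frame(thing, picture): "rect" ([left, top, width, height] in pixels, round what is visible of it).
The state is a dict: "time_s": time; "joints": joint angles; "dq": joint speeds; "joint_torque": joint torques, N m; "tcp_pos": TCP position; "eef_rot": TCP orientation; "contact_force": force on the tool from outside, world axes, zero at the start; "ft_torque": the same for the moment, N m; "finger_gap": finger opening in m.
Only numpy, scipy, OpenCV 4.12 (cv2) and the standard library are available. Lean on these libraries where they do the work, as an engineer would, in place of code of your own. Each camera call takes 0.05 s, during which the arm holds its last target.

## Task

At the carver's finishing corner, get the drying place ready and take up the dark knob. First stand the loose wooden spindle in the empty bore of the drying board, fully home, and let go of it; then pick up the bamboo tongs, close their jaws on the freshly oiled dark walnut knob and lift it straight off the wire rack. Finish while still holding it in the tongs, over the tray so that it can drip, with at least 12 cm of air under it and held still; the gripper must never touch any of the knobs on the rack, the two pale knobs must stay standing where they are, and nothing else on the bench is to be knocked about.

Things in the scene. Friction and masses are not known exactly. Their poses are not given: they have to be found in the camera images.
- spindle_mid (a point): Loose drying spindle: pale wooden dowel, 112 mm tall, 30 g, standing on end on the bench near the robot. Straight, 14 mm in diameter from the foot (3 mm chamfer) up to 75 mm, then tapering to 8 mm at the top. This point is on its axis 55 mm above the foot, a good place to grip; z along the axis, up.
- spindle_foot (a point): Centre of the spindle's foot, 55 mm below spindle_mid on its axis.
- bore (a point): Centre of the mouth of the empty bore: 16 mm wide, 25 mm deep, flat bottom, chamfered mouth, in the top of the drying board, a fixed brown block 270 x 85 x 32 mm high lying roughly along x. It is on the board's centre line, 45 mm from the end nearest the robot. 90 and 180 mm along this point's +x stand two fixed spindles with a 34 mm knob on each, up to 139 mm above the bench.
- tongs_grip (a point): Where to grip the bamboo spring tongs (255 mm long, 80 g, lying on edge, jaws away from the robot): midway between the two strips (each 22 mm high, 5 mm thick), 11 mm above their underside, at the centre of mass; x to the jaws, y across, z up. Outside width here along y: 49 mm open at rest, 35 mm closed on the knob ; the strips' outer faces are parallel near 42 mm. The root is 60 to 120 mm behind.
- tongs_jaws (a point): Midway between the jaws, 113 mm ahead of tongs_grip on the tongs' x axis, 11 mm above the underside. Flat jaws 22 mm high, 45 mm long (22 mm either way of this point), 5 mm thick, 66 mm apart inside at rest; the gap shrinks 2.25 mm for each 1 mm squeezed off the width at the grip place.
- tongs_left (a joint): Closing angle of the left tongs strip (rad): 0 open at rest, about 0.08 when closed on the knob, 0.16 at the stop. The right strip mirrors it. The spring takes about 6 N squeezed across the grip place at 0.04 and 12 N at 0.08.
- knob_dark_centre (a point): The dark walnut knob to lift, freshly oiled, standing on the wire rack: 39 mm tall, 35 g; foot 25 mm in diameter, neck 19 mm, then an upright cylindrical band 34 mm in diameter from 18 to 31 mm above the foot, domed top. This point is on its axis 24.5 mm above the foot, in the middle of the band.
- knob_dark: The same dark knob; origin at the centre of its foot.
- knob_pale_a_centre (a point): A pale knob of the same shape on the rack, same point; leave it.
- knob_pale_b_centre (a point): The other pale knob on the rack, same point; leave it.
- knob_pale_a: The same first pale knob; origin at its foot.
- knob_pale_b: The same second pale knob; origin at its foot.
- tray: Fixed aluminium drip tray, 170 x 270 mm (its x, y), 22 mm high, with a wire rack on it whose top is 31.5 mm above the bench. Origin at the centre of its underside; x roughly away from the robot. The three knobs stand about 85 mm apart in a row along its y axis.
- tongs: The whole tongs; origin on their underside, 11 mm below tongs_grip, same axes.
- brush: Bystander: bench brush, green, 85 x 42 x 30 mm, lying near the robot.
- oil_tin: Bystander: yellow tin, 72 mm in diameter, 115 mm tall, beyond the tray.
- gouge_a: Bystander: carving gouge lying on the far right, about 240 mm long.
- gouge_b: Bystander: carving gouge lying right of the tray, about 240 mm long.
There are look-alikes about, which are no part of the job. Leave any blue look-alike of the knob_pale_b alone.

How it is judged:
On the way, in this order (a step that is already met when the one before it is completed fails the run):
1. the loose spindle stands fully home in the empty bore and is let go (horizontal distance between spindle_foot and bore below 0.004 m and z of spindle_foot in the frame of bore below -0.021 m and angle between spindle_mid's own z axis and vertical below 0.13 rad and contact force between the fingers and spindle below 0.05 N and contact force between anything else and spindle above 0.05 N), for 0.3 s.
2. the tongs are gripped and lifted off the bench (contact force between the fingers and tongs above 1 N and height (world z) of tongs_grip above 0.03 m and height (world z) of tongs_jaws above 0.025 m), for 0.2 s.
3. the dark knob is gripped by the tongs and off the rack (contact force between knob_dark and tongs above 0.5 N and contact force between the fingers and tongs above 2 N and contact force between knob_dark and tray below 0.01 N and height (world z) of knob_dark_centre above 0.066 m), for 0.2 s.
At the end, for the whole second after the job is handed in: Spindle home in the bore: foot within 4 mm of its axis, 21 mm or deeper, within 0.13 rad of upright. Gripper holds the tongs, they alone hold the dark knob, still (under 3 cm/s), over the tray, its foot 140 mm or more above the bench. Pale knobs still stand (horizontal distance between spindle_foot and bore below 0.004 m and z of spindle_foot in the frame of bore below -0.021 m and angle between spindle_mid's own z axis and vertical below 0.13 rad and contact force between knob_dark and tongs above 0.5 N and contact force between the fingers and tongs above 2 N and contact force between knob_dark and tray below 0.01 N and height (world z) of knob_dark above 0.14 m and x of knob_dark_centre in the frame of tray between -0.085 and 0.085 m and y of knob_dark_centre in the frame of tray between -0.135 and 0.135 m and linear speed of knob_dark below 0.03 m/s and contact force between the fingers and knob_dark below 0.05 N and angle between each of knob_pale_a_centre, knob_pale_b_centre's own z axis and vertical below 0.15 rad); the arm keeps its last pose, push and grip.
It fails at once if the gripper or arm touches a knob on the rack (contact force between any of the fingers, the arm and knob_dark above 0.3 N or contact force between any of the fingers, the arm and knob_pale_a above 0.3 N or contact force between any of the fingers, the arm and knob_pale_b above 0.3 N).
It fails at once if a pale knob is shifted by more than 15 mm (distance of any of knob_pale_a_centre, knob_pale_b_centre from where it was at the start of the episode above 0.015 m).
It fails at once if the dark knob is dragged or knocked over on the rack (contact force between knob_dark and tray above 0.01 N and (distance of knob_dark_centre from where it was at the start of the episode above 0.03 m or angle between knob_dark_centre's own z axis and vertical above 0.7 rad)).
It fails at once if a bystander is knocked about (moved by more than 30 mm) (distance of any of brush, oil_tin, gouge_a, gouge_b from where it was at the start of the episode above 0.03 m).
It also fails if it takes over 61 s, if anything falls off the work surface, if the arm or the gripper's body presses on something with over 40 N, if the wrist force passes 120 N, or if a joint passes its speed limit or range.

## Working session

There is one attempt and no reset: what is moved stays moved. The work goes in short steps, Python scripts to look and compute and a shell command to move; the robot and the scene stay as the last step left them, time stands still between calls to the robot, and variables do not carry over. Pictures are saved under pics/ and viewed, and the job is handed in when it is done.

```bash
ls; mkdir -p pics; python3 - <<'E'
from bench import telemetry, cams, env, nets
import cv2
s=telemetry.read_state(); print({k:s[k] for k in s})
for n in ("scene","side","wrist"):
    p=cams.snapshot(n); cv2.imwrite(f"pics/{n}0.png",p["pixels"]); print(n,p["intrinsics"],p["k1"],p["eye"],p["attitude"],p["shot"])
    for t in ("spindle_mid","bore","tongs","knob_dark","knob_pale_a","tray","brush","oil_tin","tongs_jaws","tongs_grip","spindle_foot"):
        try: print(t,[(round(d["p"],2),[round(v) for v in d["rect"]]) for d in nets.search_frame(t,p)][:4])
        except Exception as e: print(t,e)
E
```

```text
pics
{'time_s': 0.0, 'joints': array([ 1.20538265,  0.43521038,  0.02496642,  1.57411455, -0.01159824,
        1.13395674, -0.07508169]), 'dq': array([-1.62940790e-05, -1.10402586e-05, -1.55224483e-03,  1.28350287e-04,
       -3.15009008e-06,  1.37490866e-03, -2.95320698e-04]), 'joint_torque': array([-1.94440017e-04, -6.67859387e+01,  9.85161178e-01, -3.14466977e+01,
       -6.04598341e-02,  4.30716283e-02,  1.51643935e-04]), 'tcp_pos': array([ 0.16219468, -0.60307545,  0.23394595]), 'eef_rot': array([-1.48048228,  1.56925225,  1.92387906]), 'contact_force': array([-0.85846764, -0.08982068, -1.11403274]), 'ft_torque': array([ 0.03917415, -0.03971682,  0.02758192]), 'finger_gap': 0.09132260977567135}
scene [[404.3118974    0.         253.58734336]
 [  0.         404.3118974  190.97975809]
 [  0.           0.           1.        ]] -0.041812835813424286 [ 0.94537183 -0.65548718  0.86626393] [ 0.71107777 -0.018701    0.6033579 ] 1
spindle_mid [(0.49, [219, 262, 74, 67]), (0.48, [250, 120, 6, 29])]
bore [(0.78, [284, 104, 90, 61])]
tongs [(0.87, [135, 216, 69, 81])]
knob_dark []
knob_pal
[... 994 characters left out ...]
 189, 12, 20]), (0.3, [121, 231, 104, 103])]
tray [(0.9, [201, 190, 96, 70])]
brush [(0.7, [303, 232, 34, 29])]
oil_tin [(0.78, [142, 194, 28, 45])]
tongs_jaws [(0.79, [288, 160, 71, 42]), (0.36, [251, 206, 11, 11])]
tongs_grip [(0.57, [287, 164, 75, 41]), (0.57, [265, 236, 6, 36])]
spindle_foot [(0.74, [265, 239, 6, 33])]
wrist [[266.80107859   0.         252.8602295 ]
 [  0.         266.80107859 186.20338077]
 [  0.           0.           1.        ]] 0.001558812364907647 [ 0.23557181 -0.58344401  0.38444795] [-2.87338987e-01 -8.92755168e-04 -1.30932535e+00] 3
spindle_mid []
bore []
tongs []
knob_dark []
knob_pale_a []
tray []
brush []
oil_tin []
tongs_jaws []
tongs_grip []
spindle_foot []
```

```bash
python3 - <<'E'
import cv2
for n in("scene","side"):
    im=cv2.imread(f"pics/{n}0.png")
    c=im[90:340,100:430] if n=="scene" else im[130:350,100:400]
    cv2.imwrite(f"pics/{n}0z.png",cv2.resize(c,None,fx=2.4,fy=2.4,interpolation=cv2.INTER_CUBIC))
E
```

```text
(no output)
```

View pics/scene0z.png

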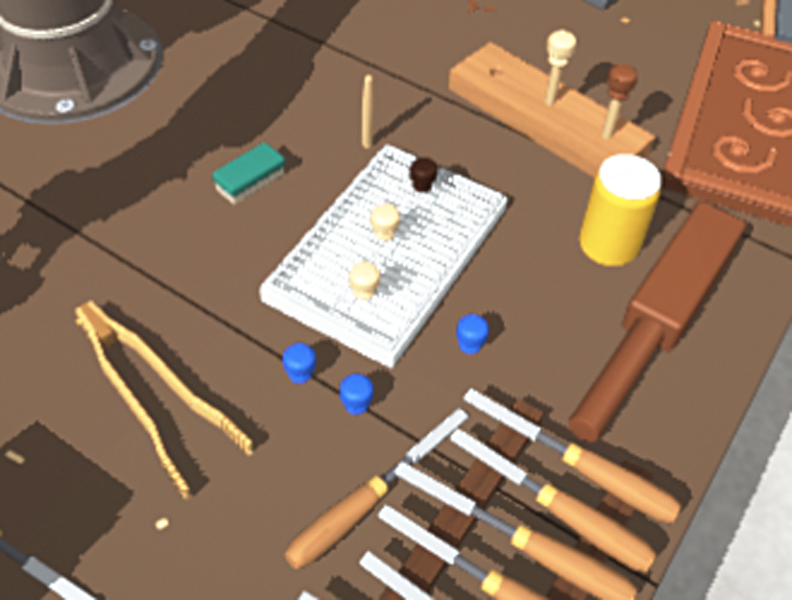

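View pics/side0z.png

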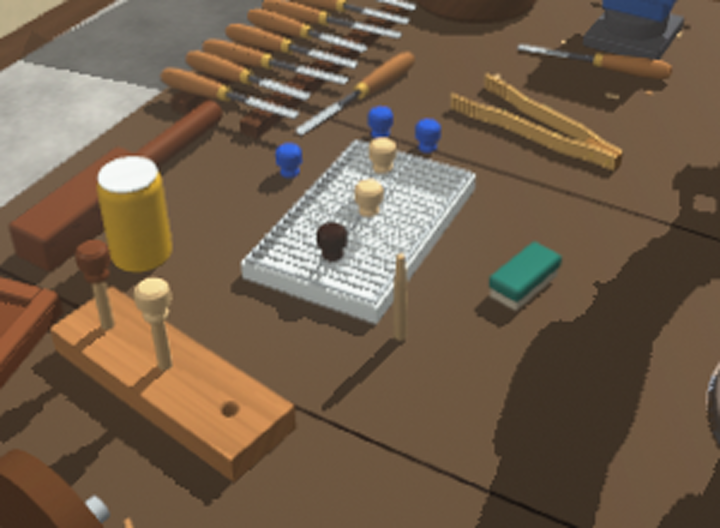

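View pics/wrist0.png

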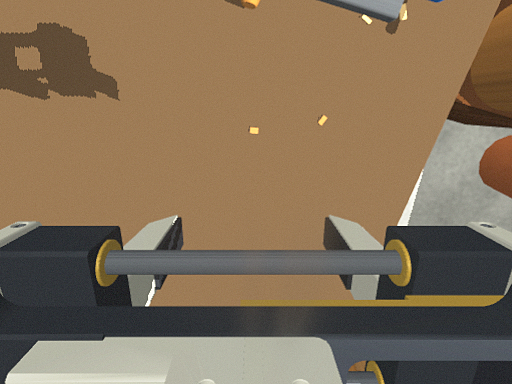

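```bash
cat > h.py <<'E'
import numpy as np, cv2
from scipy.spatial.transform import Rotation as R
from scipy.optimize import least_squares
CAM={"scene":dict(K=[404.3118974,253.58734336,190.97975809],k1=-0.041812835813424286,eye=[0.94537183,-0.65548718,0.86626393],att=[0.71107777,-0.018701,0.6033579]),
"side":dict(K=[447.76885343,259.3076054,191.08177803],k1=-0.17102535058258073,eye=[0.03678458,0.81559777,0.79822377],att=[0.97406504,0.00986276,-2.62052727])}
def cam(p):
    return dict(K=[p["intrinsics"][0][0],p["intrinsics"][0][2],p["intrinsics"][1][2]],k1=p["k1"],eye=p["eye"],att=p["attitude"])
def proj(c,P):
    P=np.atleast_2d(P); q=R.from_euler("xyz",c["att"]).inv().apply(P-np.array(c["eye"]))
    s=np.c_[q[:,0]/-q[:,2],-q[:,1]/-q[:,2]]; f=1+c["k1"]*(s**2).sum(1)
    return s*f[:,None]*c["K"][0]+np.array(c["K"][1:])
def ray(c,uv):
    d=(np.array(uv,float)-c["K"][1:])/c["K"][0]; s=d.copy()
    for _ in range(20): s=d/(1+c["k1"]*(s@s))
    v=R.from_euler("xyz",c["att"]).apply([s[0],-s[1],-1]); return np.array(c["eye"]),v
def onz(c,uv,z):
    e,v=ray(c,uv); return e+v*(z-e[2])/v[2]
def tri(obs):
    A=np.zeros((3,3));b=np.zeros(3)
    for c,uv in obs:
        e,v=ray(c,uv); v=v/np.linalg.norm(v); M=np.eye(3)-np.outer(v,v); A+=M;b+=M@e
    x=np.linalg.solve(A,b); return x
E
python3 - <<'E'
from h import *
S,D=CAM["scene"],CAM["side"]
s=lambda x,y:(100+x/2.4,90+y/2.4)
d=lambda x,y:(100+x/2.4,130+y/2.4)
np.set_printoptions(precision=4,suppress=True)
for n,a,b,z in [("foot",s(367,146),d(400,341),0),("top",s(368,77),d(401,254),.112),("bore",s(494,72),d(230,409),.032),
 ("dark top",s(424,160),d(331,226),.07),("paleA top",s(385,206),d(369,182),.07),("paleB",s(364,264),d(383,140),.07),
 ("tongs jawR tip top",s(250,445),d(452,97),.022),("tongs jawL? tip",s(186,488),d(490,77),.022),("tongs root",s(90,306),d(617,152),.022)]:
    print(n,tri([(S,a),(D,b)]),onz(S,a,z)[:2],onz(D,b,z)[:2])
E
```

```text
foot [ 0.4359  0.1041 -0.0038] [0.4405 0.1021] [0.4318 0.106 ]
top [0.4367 0.1011 0.1131] [0.4385 0.1036] [0.435  0.0983]
bore [0.5139 0.2931 0.0302] [0.5161 0.2923] [0.5111 0.2936]
dark top [0.5486 0.0554 0.0738] [0.549  0.0603] [0.5489 0.0501]
paleA top [ 0.5529 -0.0327  0.0751] [ 0.5528 -0.0272] [ 0.554  -0.0402]
paleB [ 0.5815 -0.115   0.0752] [ 0.5816 -0.11  ] [ 0.5831 -0.1233]
tongs jawR tip top [ 0.5945 -0.3285  0.0172] [ 0.5993 -0.3289] [ 0.5888 -0.3238]
tongs jawL? tip [ 0.5723 -0.4003  0.0181] [ 0.5789 -0.3992] [ 0.566  -0.3986]
tongs root [ 0.3463 -0.3     0.023 ] [ 0.3514 -0.2979] [ 0.3431 -0.3069]
```

```bash
cat >> h.py <<'E'
def plan(target,Rt=None,st=None,grip=None):
    """print shift/turn normalised for target pos and rot matrix from measured state"""
    from bench import telemetry
    st=st or telemetry.read_state()
    R0=R.from_euler("xyz",st["eef_rot"]); sh=R0.inv().apply(np.array(target)-st["tcp_pos"])/.25
    w=np.zeros(3) if Rt is None else (R0.inv()*R.from_matrix(Rt)).as_rotvec()/np.pi
    print("t",st["time_s"],"tcp",np.round(st["tcp_pos"],4),"gap",round(st["finger_gap"],4),"F",np.round(st["contact_force"],2))
    print("shift",np.round(sh,4),"turn",np.round(w,4),"rows needed",np.linalg.norm(sh)*250/62.5,np.degrees(np.linalg.norm(w)*np.pi)/10.7)
def tool(x,y):
    x=np.array(x,float);x/=np.linalg.norm(x);y=np.array(y,float);y-=x*(x@y);y/=np.linalg.norm(y)
    return np.c_[x,y,np.cross(x,y)]
E
python3 - <<'E'
from h import *
from bench import telemetry
np.set_printoptions(precision=4,suppress=True)
s=telemetry.read_state(); R0=R.from_euler("xyz",s["eef_rot"]); print(R0.as_matrix())
print("eye in tool",R0.inv().apply(np.array([0.23557181,-0.58344401,0.38444795])-s["tcp_pos"]))
print("cam look in tool",(R0.inv()*R.from_euler("xyz",[-2.87338987e-01,-8.92755168e-04,-1.30932535]))as_matrix() if 0 else (R0.inv()*R.from_euler("xyz",[-2.87338987e-01,-8.92755168e-04,-1.30932535])).as_matrix())
plan([.437,.102,.2],tool([0,0,-1],[0,1,0])); plan([.437,.102,.2],tool([0,0,-1],[0,-1,0]))
E
```

```text
File "<stdin>", line 6
    print("cam look in tool",(R0.inv()*R.from_euler("xyz",[-2.87338987e-01,-8.92755168e-04,-1.30932535]))as_matrix() if 0 else (R0.inv()*R.from_euler("xyz",[-2.87338987e-01,-8.92755168e-04,-1.30932535])).as_matrix())
                              ^^^^^^^^^^^^^^^^^^^^^^^^^^^^^^^^^^^^^^^^^^^^^^^^^^^^^^^^^^^^^^^^^^^^^^^^^^^^^^^^^^^^^^^^^^^^^^^^^^^^^^^^^^^^^^^^^^^^^^^^^^^^^^^^^^^^^^^^^^^^^^^^^^^^^^^^^^^^^^^^^^^^^^^^^^^^^^^^^^^^^^^^^
SyntaxError: invalid syntax. Perhaps you forgot a comma?
```

```bash
python3 - <<'E'
from h import *
from bench import telemetry
np.set_printoptions(precision=4,suppress=True)
s=telemetry.read_state(); R0=R.from_euler("xyz",s["eef_rot"]); print(R0.as_matrix())
print("eye in tool",R0.inv().apply(np.array([0.23557181,-0.58344401,0.38444795])-s["tcp_pos"]))
print("cam look in tool",(R0.inv()*R.from_euler("xyz",[-2.87338987e-01,-8.92755168e-04,-1.30932535])).as_matrix())
plan([.437,.102,.2],tool([0,0,-1],[0,1,0])); plan([.437,.102,.2],tool([0,0,-1],[0,-1,0]))
E
```

```text
[[ 0.      0.2596 -0.9657]
 [-0.     -0.9657 -0.2596]
 [-1.      0.     -0.    ]]
eye in tool [-0.1497 -0.0004 -0.0759]
cam look in tool [[-0.0009  0.2834 -0.959 ]
 [ 1.      0.0014 -0.0005]
 [ 0.0012 -0.959  -0.2834]]
t 1.8 tcp [ 0.1623 -0.6035  0.2347] gap 0.0918 F [-0.24  0.34 -0.02]
shift [ 0.139  -2.4402 -1.7937] turn [-0.9164  0.     -0.    ] rows needed 12.126581287387248 15.416031213544711
t 1.8 tcp [ 0.1623 -0.6035  0.2347] gap 0.0918 F [-0.24  0.34 -0.02]
shift [ 0.139  -2.4402 -1.7937] turn [ 0.0836 -0.     -0.    ] rows needed 12.126581287387248 1.4063987079739633
```

Candidates for the spindle (scene px): free-standing knobless dowel (253,136); fixed spindles with knobs (331,120) and (356,137). The free one fits. Dark knob candidates: near-black on rack (277,162); red-brown one on the board (359,125); blue ones (224,241), (248,254), (297,228). The one on the rack is chosen. The first moves will stay high, and a close crop follows.

```bash
python3 -m jog '[0,-0.2,-0.15,0.0836,0,0,1, 0,-0.4,-0.3,0.0836,0,0,1, 0,-0.6,-0.45,0.0836,0,0,1, 0,-0.8,-0.6,0.0836,0,0,1, 0,-1,-0.74,0.0836,0,0,1]' 30; python3 - <<'E'
from h import *
plan([.437,.102,.22],tool([0,0,-1],[0,-1,0]))
E
```

```text
time_s: 2.42
tcp_pos: [0.2768, -0.3122, 0.235]
eef_rot: [2.383, 1.57, -0.759]
contact_force: [1.2, 0.1, -0.1]
finger_gap: 0.0916
t 2.425 tcp [ 0.2768 -0.3122  0.235 ] gap 0.0916 F [ 1.17  0.06 -0.06]
shift [ 0.0594 -1.6566 -0.6414] turn [ 0.0001 -0.0003 -0.0003] rows needed 7.10986106988731 0.006758384142404595
```

```bash
python3 -m jog '[0,-0.23,-0.09,0,0,0,1, 0,-0.46,-0.18,0,0,0,1, 0,-0.69,-0.27,0,0,0,1, 0,-0.85,-0.33,0,0,0,1, 0,-1,-0.4,0,0,0,1]'; python3 - <<'E'
from h import *
plan([.437,.102,.22],tool([0,0,-1],[0,-1,0]))
E
```

```text
time_s: 3.05
tcp_pos: [0.377, -0.0605, 0.2353]
eef_rot: [2.534, 1.569, -0.606]
contact_force: [0.5, -0.7, 0.1]
finger_gap: 0.0918
t 3.05 tcp [ 0.377  -0.0605  0.2353] gap 0.0918 F [ 0.55 -0.71  0.07]
shift [ 0.0607 -0.6499 -0.2405] turn [ 0.0004 -0.0005 -0.0004] rows needed 2.7823682084745944 0.01283673627702255
```

```bash
python3 -m jog '[0,-0.23,-0.085,0,0,0,1, 0,-0.46,-0.17,0,0,0,1, 0.06,-0.65,-0.24,0,0,0,1, 0.06,-0.65,-0.24,0,0,0,1, 0.06,-0.65,-0.24,0,0,0,1]'; python3 - <<'E'
from h import *
from bench import cams,nets
plan([.437,.102,.22],tool([0,0,-1],[0,-1,0]))
p=cams.snapshot("wrist"); cv2.imwrite("pics/w1.png",p["pixels"])
c=cam(p); print(c)
print(proj(c,[[.437,.102,.112],[.437,.102,0]]))
for t in("spindle_mid","bore"):print(nets.search_frame(t,p))
E
```

```text
time_s: 3.68
tcp_pos: [0.4366, 0.1016, 0.22]
eef_rot: [2.091, 1.569, -1.049]
contact_force: [-0.7, -0.1, 0.1]
finger_gap: 0.0919
t 3.675 tcp [0.4366 0.1016 0.22  ] gap 0.0919 F [-0.71 -0.08  0.06]
shift [-0.     -0.0017 -0.0014] turn [ 0.0005 -0.0003 -0.0005] rows needed 0.008843317899503208 0.013067867975177885
{'K': [np.float64(266.801078585102), np.float64(252.86022950258794), np.float64(186.20338076852957)], 'k1': 0.001558812364907647, 'eye': array([0.51235304, 0.10220071, 0.36979047]), 'att': array([-0.28610234, -0.00254555, -1.57057091])}
[[252.39086178 185.74422908]
 [252.3226869  163.44828536]]
[{'rect': [245.2, 161.2, 11.3, 28.0], 'p': 0.61}]
[{'rect': [5.1, 0.0, 135.9, 146.7], 'p': 0.91}]
```

View pics/w1.png

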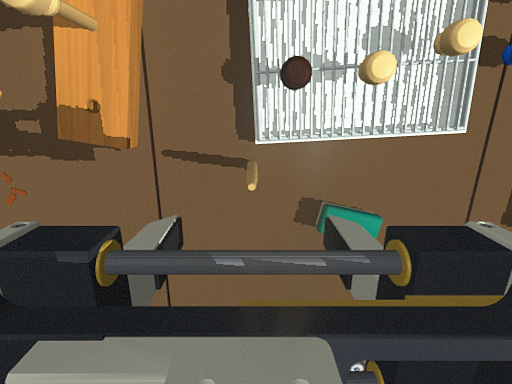

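```bash
python3 - <<'E'
import cv2
im=cv2.imread("pics/w1.png")
a=cv2.resize(im[150:200,225:280],None,fx=8,fy=8,interpolation=cv2.INTER_CUBIC)
b=cv2.resize(im[80:130,70:120],None,fx=8,fy=8,interpolation=cv2.INTER_CUBIC)
import numpy as np
cv2.imwrite("pics/w1z.png",np.hstack([a,b]))
E
```

```text
(no output)
```

View pics/w1z.png

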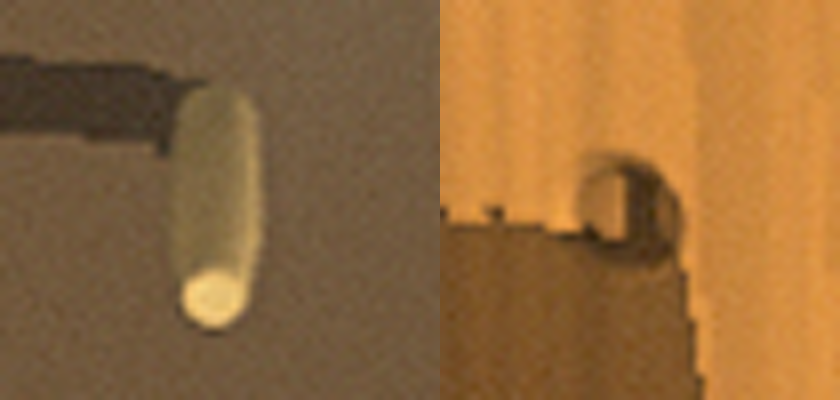

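```bash
python3 - <<'E'
from h import *
c={'K':[266.801,252.860,186.203],'k1':.00156,'eye':[0.51235304,0.10220071,0.36979047],'att':[-0.28610234,-0.00254555,-1.57057091]}
np.set_printoptions(precision=4,suppress=True)
print(onz(c,(251.4,186.9),.112)); print(onz(c,(251.4,163),.007),"foot"); print("bore",onz(c,(93.3,105.8),.032))
S,D=CAM["scene"],CAM["side"]
s=lambda x,y:(100+x/2.4,90+y/2.4)
d=lambda x,y:(100+x/2.4,130+y/2.4)
print("bore3",tri([(S,s(494,72)),(D,d(230,409)),(c,(93.3,105.8))]))
for n,uv in(("dark",(296,69)),("pa",(378,64)),("pb",(461,35))): print(n,onz(c,uv,.065))
# board end corners near robot, top
for uv in ((58,137),(136,148)): print("brd",onz(c,uv,.03))
E
```

```text
[0.4358 0.103  0.112 ]
[0.4391 0.1033 0.007 ] foot
bore [0.5145 0.2944 0.032 ]
bore3 [0.5139 0.2938 0.0306]
dark [0.5515 0.0559 0.065 ]
pa [ 0.5564 -0.03    0.065 ]
pb [ 0.5835 -0.1111  0.065 ]
brd [0.4769 0.346  0.03  ]
brd [0.4631 0.25   0.03  ]
```

```bash
python3 -m jog '[0.2,-0.006,-0.002,0,0,0,1, 0.4,-0.006,-0.002,0,0,0,1, 0.64,-0.006,-0.002,0,0,0,1, 0.64,-0.006,-0.002,0,0,0,1, 0.64,-0.006,-0.002,0,0,0,-0.4]' 20;  python3 -m jog '[0,0,0,0,0,0,-1, 0,0,0,0,0,0,-1,0,0,0,0,0,0,-1,0,0,0,0,0,0,-1,0,0,0,0,0,0,-1]'; python3 - <<'E'
from h import *
from bench import cams
plan([.437,.103,.20],tool([0,0,-1],[0,-1,0]))
p=cams.snapshot("wrist"); cv2.imwrite("pics/w2.png",p["pixels"])
p=cams.snapshot("side"); cv2.imwrite("pics/s2.png",cv2.resize(p["pixels"][130:350,100:400],None,fx=2.4,fy=2.4))
E
```

```text
time_s: 4.45
tcp_pos: [0.4386, 0.1018, 0.0622]
eef_rot: [2.715, 1.567, -0.428]
contact_force: [0.4, 0.6, 0.7]
finger_gap: 0.0858
time_s: 5.08
tcp_pos: [0.4386, 0.1018, 0.0622]
eef_rot: [2.692, 1.567, -0.452]
contact_force: [0.1, 1.1, 0.9]
finger_gap: 0.0365
t 5.075 tcp [0.4386 0.1018 0.0622] gap 0.0365 F [0.09 1.06 0.91]
shift [-0.5514 -0.0037  0.0043] turn [-0.0005 -0.0011 -0.0006] rows needed 2.2055302532047305 0.022967107170027676
```

View pics/w2.png

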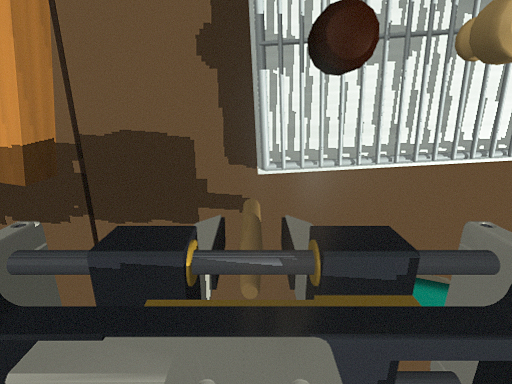

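View pics/s2.png

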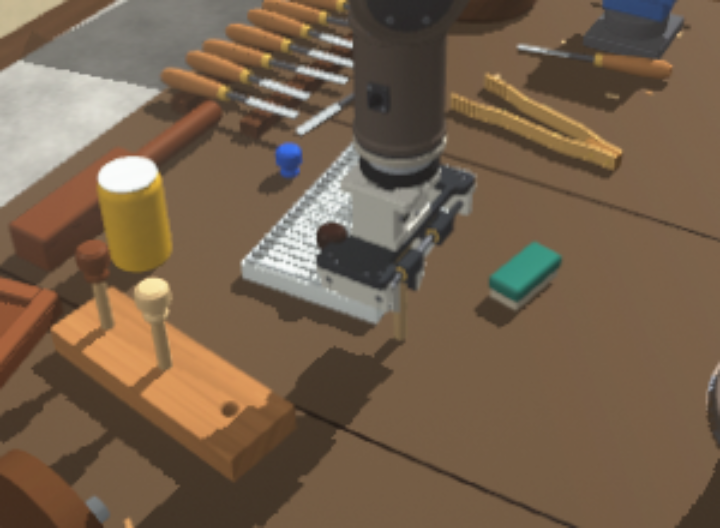

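```bash
python3 -m jog '[0,0,0,0,0,0,-1, 0,0,0,0,0,0,-1,0,0,0,0,0,0,-1,0,0,0,0,0,0,-1,-0.02,0,0,0,0,0,-1]'; python3 - <<'E'
from h import *
from bench import cams
plan([.437,.103,.14],tool([0,0,-1],[0,-1,0]))
E
```

```text
time_s: 5.8
tcp_pos: [0.4383, 0.1018, 0.067]
eef_rot: [2.529, 1.567, -0.614]
contact_force: [0.3, -0.4, 0.6]
finger_gap: 0.0134
t 5.8 tcp [0.4383 0.1018 0.067 ] gap 0.0134 F [ 0.3  -0.39  0.56]
shift [-0.2919 -0.0044  0.0043] turn [-0.0005 -0.0009 -0.0006] rows needed 1.1678076643356083 0.019445702731617408
```

```bash
python3 -m jog '[-0.2,0,0,0,0,0,-1, -0.3,-0.2,-0.08,0,0,0,-1, -0.3,-0.4,-0.16,0,0,0,-1, -0.3,-0.6,-0.24,0,0,0,-1, -0.3,-0.77,-0.3,0,0,0,-1]'; python3 - <<'E'
from h import *
from bench import cams
plan([.5145,.294,.12],tool([0,0,-1],[0,-1,0]))
for n in("wrist","side","scene"):
    p=cams.snapshot(n); cv2.imwrite(f"pics/{n}3.png",p["pixels"]); print(cam(p)["eye"],cam(p)["att"])
E
```

```text
time_s: 6.42
tcp_pos: [0.5139, 0.2963, 0.1423]
eef_rot: [2.755, 1.567, -0.388]
contact_force: [1.1, 0.3, -0.3]
finger_gap: 0.0135
t 6.425 tcp [0.5139 0.2963 0.1423] gap 0.0135 F [ 1.1   0.32 -0.27]
shift [ 0.0893  0.0091 -0.002 ] turn [-0.0004 -0.001  -0.0004] rows needed 0.35896905341779056 0.019541295451740076
[0.5893129  0.29664806 0.292249  ] [-0.28393024 -0.00217921 -1.57324326]
[0.03678458 0.81559777 0.79822377] [ 0.97406504  0.00986276 -2.62052727]
[ 0.94537183 -0.65548718  0.86626393] [ 0.71107777 -0.018701    0.6033579 ]
```

View pics/wrist3.png

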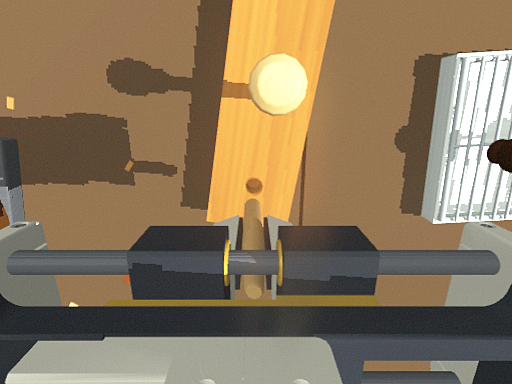

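View pics/side3.png

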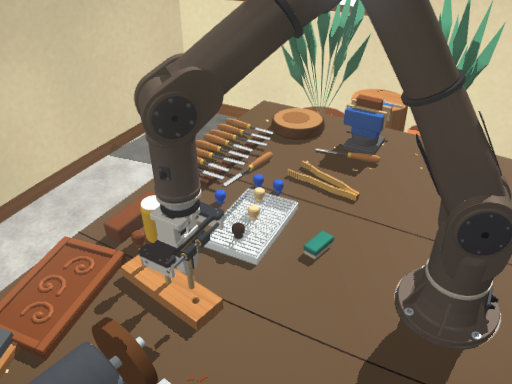

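View pics/scene3.png

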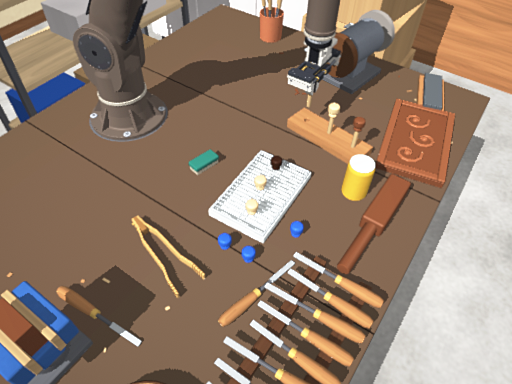

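```bash
python3 - <<'E'
import cv2, numpy as np
im=cv2.imread("pics/wrist3.png")
a=cv2.resize(im[165:305,215:295],None,fx=4.2,fy=4.2,interpolation=cv2.INTER_CUBIC)
im=cv2.imread("pics/side3.png")
b=cv2.resize(im[230:330,150:235],None,fx=5.88,fy=5.88,interpolation=cv2.INTER_CUBIC)
h=588
cv2.imwrite("pics/z3.png",np.hstack([a[:h],b[:h]])[:, :800])
print(a.shape,b.shape)
E
```

```text
(588, 336, 3) (588, 500, 3)
```

View pics/z3.png

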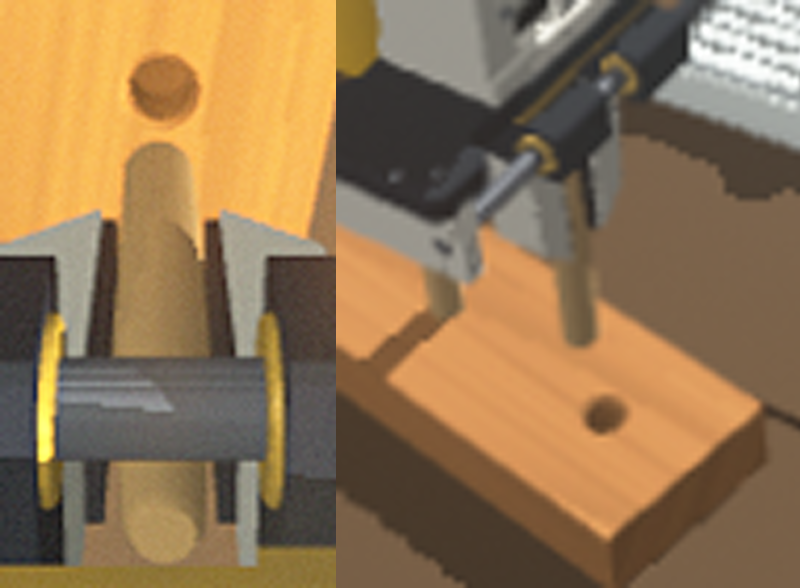

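```bash
python3 - <<'E'
from h import *
np.set_printoptions(precision=4,suppress=True)
c={'K':[266.801,252.860,186.203],'k1':.00156,'eye':[0.5893129,0.29664806,0.292249],'att':[-0.28393024,-0.00217921,-1.57324326]}
b=onz(c,(253.9,186.0),.032); print("bore",b)
print("top",onz(c,(253.4,291.5),.1923))
th=np.linspace(0,6.28,100)
for x in(.508,.510,.512,.514,.516):
    z=.0803
    P=np.r_[np.c_[x+.007*np.cos(th),.2963+.007*np.sin(th),0*th+z+.003],np.c_[x+.0045*np.cos(th),.2963+.0045*np.sin(th),0*th+z]]
    q=proj(c,P); i=q[:,1].argmin(); print(x,q[i])
S,D=CAM["scene"],CAM["side"]
# side view foot bottom and bore
f=(150+(578-336)/5.88, 230+346/5.88); bo=(150+(606-336)/5.88,230+414/5.88)
print(f,bo,"bore side",onz(D,bo,.032))
for z in(.078,.08,.083):print(proj(D,[[.512,.2963,z]]))
E
```

```text
bore [0.5136 0.2952 0.032 ]
top [0.5118 0.2964 0.1923]
0.508 [252.9767 201.6318]
0.51 [252.9711 199.3514]
0.512 [252.9654 197.0595]
0.514 [252.9598 194.7558]
0.516 [252.9541 192.4404]
(191.156462585034, 288.84353741496597) (195.9183673469388, 300.40816326530614) bore side [0.5109 0.2935 0.032 ]
[[192.7313 286.9292]]
[[192.6388 286.2968]]
[[192.4998 285.3451]]
```

```bash
python3 - <<'E'
from h import *
np.set_printoptions(precision=4,suppress=True)
D=CAM["side"]; th=np.linspace(0,6.28,100)
for x,y in((.5105,.2963),(.508,.2963),(.508,.295),(.508,.298)):
    z=.0803
    P=np.r_[np.c_[x+.007*np.cos(th),y+.007*np.sin(th),0*th+z+.003],np.c_[x+.0045*np.cos(th),y+.0045*np.sin(th),0*th+z]]
    q=proj(D,P); i=q[:,1].argmax(); print(x,y,q[i],q[:,0].min(),q[:,0].max())
E
```

```text
0.5105 0.2963 [192.9407 287.9459] 189.84816848420027 196.21973156012882
0.508 0.2963 [193.8587 288.3655] 190.76086331822916 197.1399617105358
0.508 0.295 [194.2102 287.9906] 191.1144962035067 197.48836605029834
0.508 0.298 [193.3981 288.8567] 190.29756445793265 196.6835029111845
```

```bash
python3 -m jog '[0.07,0.005,-0.012,0,0,0,-1, 0.144,0.005,-0.012,0,0,0,-1, 0.144,0.005,-0.012,0,0,0,-1, 0.144,0.005,-0.012,0,0,0,-1, 0.144,0.005,-0.012,0,0,0,-1]'; python3 - <<'E'
from h import *
from bench import cams
plan([.517,.2949,.105],tool([0,0,-1],[0,-1,0]))
ims=[]
for n,r in(("wrist",(165,305,215,295,4.2)),("side",(230,330,150,235,5.88)),("scene",(75,145,280,340,8.4))):
    p=cams.snapshot(n); cv2.imwrite(f"pics/{n}4.png",p["pixels"]); 
    if n=="wrist":print(cam(p)["eye"],cam(p)["att"])
    a=cv2.resize(p["pixels"][r[0]:r[1],r[2]:r[3]],None,fx=r[4],fy=r[4],interpolation=cv2.INTER_CUBIC)[:588];ims.append(a);print(a.shape)
cv2.imwrite("pics/z4.png",np.hstack(ims[:2])[:,:800]);cv2.imwrite("pics/z4s.png",ims[2])
E
```

```text
time_s: 7.2
tcp_pos: [0.5163, 0.296, 0.1065]
eef_rot: [-3.033, 1.568, 0.11]
contact_force: [0.5, 0.4, -0.5]
finger_gap: 0.0137
t 7.2 tcp [0.5163 0.296  0.1065] gap 0.0137 F [ 0.53  0.37 -0.54]
shift [ 0.0058  0.0044 -0.0027] turn [ 0.0006 -0.001   0.0001] rows needed 0.031241113323919593 0.018937223404674824
[0.59171072 0.29633104 0.2564277 ] [-2.83994614e-01 -4.93683091e-04 -1.57028607e+00]
(588, 336, 3)
(588, 500, 3)
(588, 504, 3)
```

View pics/z4.png

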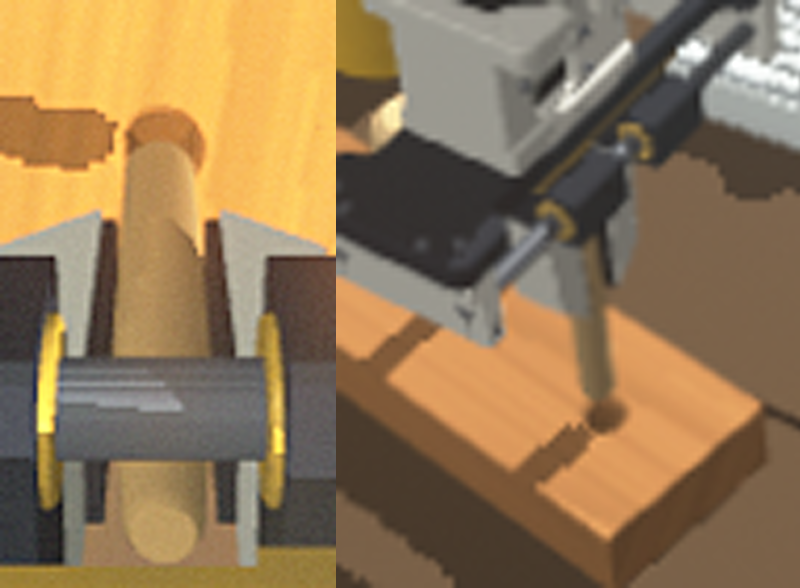

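View pics/z4s.png

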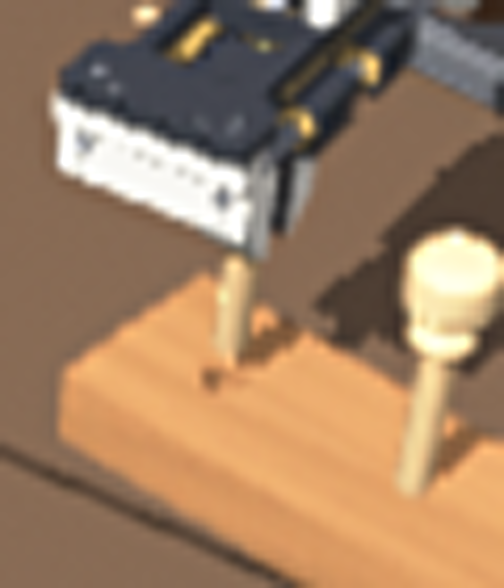

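```bash
python3 - <<'E'
from h import *
np.set_printoptions(precision=4,suppress=True)
W={'K':[266.801,252.860,186.203],'k1':.00156,'eye':[0.59171072,0.29633104,0.2564277],'att':[-2.83994614e-01,-4.93683091e-04,-1.57028607]}
th=np.linspace(0,6.28,200)
B=np.array([.5136,.295,.032])
def foot(c,d,zf,up):
    x,y=B[:2]+d
    P=np.r_[np.c_[x+.007*np.cos(th),y+.007*np.sin(th),0*th+zf+.003],np.c_[x+.004*np.cos(th),y+.004*np.sin(th),0*th+zf]]
    q=proj(c,P); return np.array([(q[:,0].min()+q[:,0].max())/2, q[:,1].min() if up else q[:,1].max()])
zf=.0443
obs={"wrist":(W,np.array([253.1,198.3])-[254.5,198.8],True),"side":(CAM["side"],np.array([194.2,297.5])-[195.9,300.4],False),"scene":(CAM["scene"],np.array([307.6,118.1])-[305.5,119.9],False)}
for k,(c,o,u) in obs.items():
    r=least_squares(lambda d:(foot(c,d*1e-3,zf,u)-proj(c,B)[0]-o),[0,0]); print(k,"offset mm",r.x)
r=least_squares(lambda d:np.concatenate([(foot(c,d*1e-3,zf,u)-proj(c,B)[0]-o)*(2 if k!="wrist" else 1) for k,(c,o,u) in obs.items()]),[0,0]);print(r.x,r.fun)
E
```

```text
wrist offset mm [-1.2373  1.2484]
side offset mm [ 3.1159 -0.3598]
scene offset mm [5.0778 1.1333]
[0.7909 1.1672] [ 0.0984 -2.3225  0.8567  1.6604 -2.3174 -1.0144]
```

```bash
python3 -m jog '[0.036,0.006,-0.004,0,0,0,-1, 0.036,0.006,-0.004,0,0,0,-1, 0.036,0.006,-0.004,0,0,0,-1, 0.036,0.006,-0.004,0,0,0,-1, 0.036,0.006,-0.004,0,0,0,-1]'; python3 - <<'E'
from h import *
from bench import cams
plan([.517,.2949,.0975],tool([0,0,-1],[0,-1,0]))
ims=[]
for n,r in(("wrist",(165,305,215,295,4.2)),("side",(265,315,170,213,11.7)),("scene",(95,135,285,325,14))):
    p=cams.snapshot(n); cv2.imwrite(f"pics/{n}5.png",p["pixels"]); 
    if n=="wrist":print(cam(p)["eye"],cam(p)["att"])
    a=cv2.resize(p["pixels"][r[0]:r[1],r[2]:r[3]],None,fx=r[4],fy=r[4],interpolation=cv2.INTER_CUBIC);ims.append(a);print(a.shape)
w=p=cv2.imread("pics/wrist5.png")[180:230,225:285]
cv2.imwrite("pics/z5.png",cv2.resize(w,None,fx=11,fy=11,interpolation=cv2.INTER_CUBIC));cv2.imwrite("pics/z5d.png",ims[1]);cv2.imwrite("pics/z5s.png",ims[2])
E
```

```text
time_s: 7.98
tcp_pos: [0.5173, 0.2947, 0.0975]
eef_rot: [-3.008, 1.568, 0.136]
contact_force: [-0.0, -0.6, -0.2]
finger_gap: 0.0135
t 7.975 tcp [0.5173 0.2947 0.0975] gap 0.0135 F [-0.01 -0.58 -0.16]
shift [ 0.0001 -0.0009  0.0013] turn [ 0.0006 -0.001   0.0001] rows needed 0.0063122561181244916 0.02048279263183638
[0.5926956  0.2949843  0.24747494] [-2.83885324e-01 -4.65457349e-04 -1.57007523e+00]
(588, 336, 3)
(585, 503, 3)
(560, 560, 3)
```

View pics/z5.png

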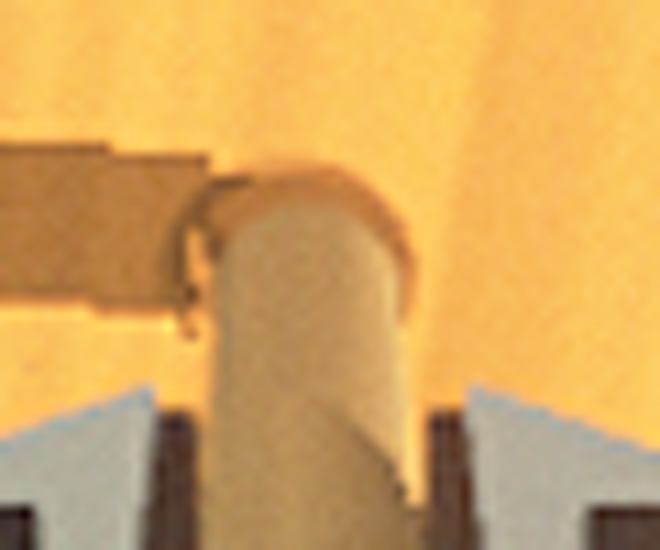

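View pics/z5d.png

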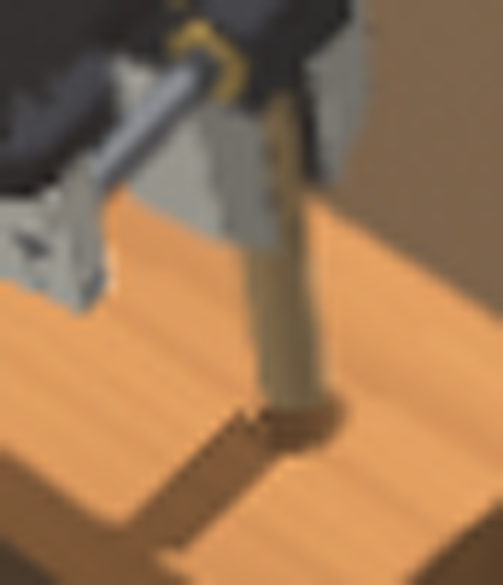

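View pics/z5s.png

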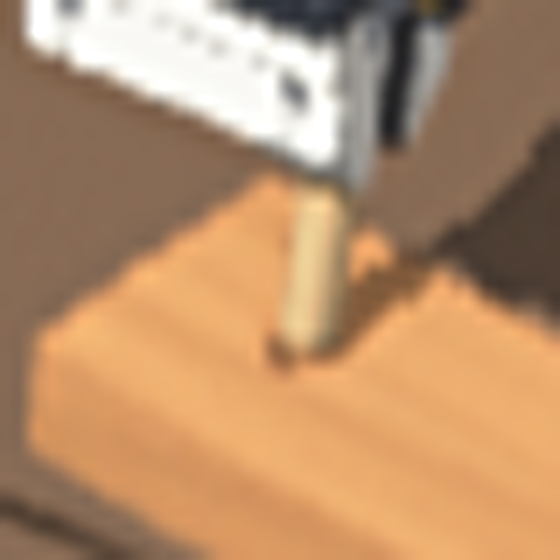

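```bash
python3 - <<'E'
from h import *
np.set_printoptions(precision=4,suppress=True)
W={'K':[266.801,252.860,186.203],'k1':.00156,'eye':[0.5926956,0.2949843,0.24747494],'att':[-2.83885324e-01,-4.65457349e-04,-1.57007523]}
th=np.linspace(0,6.28,200)
B=np.array([.5136,.295,.032])
def foot(c,d,zf,up):
    x,y=B[:2]+d
    P=np.r_[np.c_[x+.007*np.cos(th),y+.007*np.sin(th),0*th+zf+.003],np.c_[x+.004*np.cos(th),y+.004*np.sin(th),0*th+zf]]
    q=proj(c,P); return np.array([(q[:,0].min()+q[:,0].max())/2, q[:,1].min() if up else q[:,1].max()])
def bore(c,up,r=.009):
    q=proj(c,np.c_[B[0]+r*np.cos(th),B[1]+r*np.sin(th),0*th+.032]); return q
q=bore(W,1);print("w bore",q.min(0),q.max(0), (q[:,0].max()-q[:,0].min())*11)
for zf in(.0335,.0355,.0375):
  # wrist: top edges
  for r in(.0085,.009):
    q=bore(W,1,r); bt=np.array([(q[:,0].min()+q[:,0].max())/2,q[:,1].min()])
    o=np.array([308-301,203-165])/11
    print(zf,r,"wrist",least_squares(lambda d:foot(W,d*1e-3,zf,1)-bt-o,[0,0]).x)
for k,o in(("side",np.array([293-303,410-414])/11.7),("scene",np.array([310-291,358-350])/14)):
    c=CAM[k];print(k,least_squares(lambda d:foot(c,d*1e-3,.0355,0)-proj(c,B)[0]-o,[0,0]).x)
# bottom edge of bore in side
E
```

```text
w bore [242.173  194.3762] [263.1439 214.1101] 230.67920083214213
0.0335 0.0085 wrist [-0.0586 -0.5371]
0.0335 0.009 wrist [ 0.4347 -0.5365]
0.0355 0.0085 wrist [ 0.6254 -0.5323]
0.0355 0.009 wrist [ 1.114  -0.5317]
0.0375 0.0085 wrist [ 1.3094 -0.5274]
0.0375 0.009 wrist [ 1.7934 -0.5268]
side [ 2.4071 -1.1092]
scene [ 4.5202 -0.6188]
```

```bash
python3 -m jog '[0,-0.003,0.006,0,0,0,-1, 0.01,-0.003,0.006,0,0,0,-1, 0.02,-0.003,0.006,0,0,0,-1, 0.036,-0.003,0.006,0,0,0,-1, 0.036,-0.003,0.006,0,0,0,-1]'; python3 - <<'E'
from h import *
from bench import cams
plan([.5158,.2954,.069],tool([0,0,-1],[0,-1,0]))
p=cams.snapshot("wrist");w=p["pixels"][180:230,225:285]
a=cv2.resize(w,None,fx=7,fy=7,interpolation=cv2.INTER_CUBIC)
p=cams.snapshot("side");w=p["pixels"][265:315,170:213]
b=cv2.resize(w,None,fx=7,fy=7,interpolation=cv2.INTER_CUBIC)
cv2.imwrite("pics/z6.png",np.hstack([a,b]))
E
```

```text
time_s: 8.75
tcp_pos: [0.5156, 0.2951, 0.088]
eef_rot: [3.107, 1.568, -0.032]
contact_force: [-0.6, -0.8, -0.7]
finger_gap: 0.0131
t 8.75 tcp [0.5156 0.2951 0.088 ] gap 0.0131 F [-0.59 -0.8  -0.66]
shift [ 0.0759 -0.0011 -0.0006] turn [ 0.0006 -0.0008 -0.    ] rows needed 0.3036772767147075 0.016717169230766535
```

View pics/z6.png

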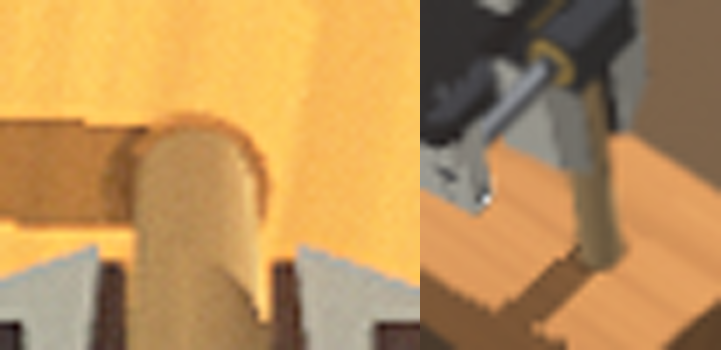

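```bash
python3 -m jog '[0.016,-0.001,0,0,0,0,-1, 0.032,-0.001,0,0,0,0,-1, 0.05,-0.001,0,0,0,0,-1, 0.066,-0.001,0,0,0,0,-1, 0.076,-0.001,0,0,0,0,-1]'; python3 - <<'E'
from h import *
plan([.5158,.2954,.069],tool([0,0,-1],[0,-1,0]))
E
```

```text
time_s: 9.48
tcp_pos: [0.5158, 0.2955, 0.069]
eef_rot: [-3.101, 1.568, 0.043]
contact_force: [-0.9, -0.3, 3.9]
finger_gap: 0.0131
t 9.475 tcp [0.5158 0.2955 0.069 ] gap 0.0131 F [-0.9  -0.33  3.86]
shift [ 0.      0.0006 -0.0002] turn [ 0.0006 -0.0009  0.    ] rows needed 0.0023912088864060173 0.01772186705428637
```

```bash
python3 -m jog '[0.006,0,0,0,0,0,-1, 0,0,0,0,0,0,0.2, 0,0,0,0,0,0,0.2, 0,0,0,0,0,0,0.2, 0,0,0,0,0,0,0.2]'; python3 -m jog '[-0.1,0,0,0,0,0,0.2, -0.25,0,0,0,0,0,0.2, -0.45,0,0,0,0,0,0.2, -0.55,0,0,0,0,0,0.2, -0.55,0,0,0,0,0,0.6]'; python3 - <<'E'
from h import *
from bench import cams
plan([.5158,.2954,.069],tool([0,0,-1],[0,-1,0]))
p=cams.snapshot("wrist");w=p["pixels"]; print(cam(p)["eye"],cam(p)["att"])
cv2.imwrite("pics/w7.png",w)
p=cams.snapshot("side");w=p["pixels"][220:320,120:260]
b=cv2.resize(w,None,fx=5,fy=5,interpolation=cv2.INTER_CUBIC)
cv2.imwrite("pics/s7.png",b)
E
```

```text
time_s: 10.1
tcp_pos: [0.5156, 0.2955, 0.0689]
eef_rot: [3.131, 1.568, -0.009]
contact_force: [-0.9, -0.1, 0.3]
finger_gap: 0.0485
time_s: 10.72
tcp_pos: [0.5162, 0.2963, 0.2085]
eef_rot: [-2.814, 1.565, 0.33]
contact_force: [-0.1, -0.6, -0.1]
finger_gap: 0.0614
t 10.725 tcp [0.5162 0.2963 0.2085] gap 0.0614 F [-0.09 -0.56 -0.07]
shift [0.5579 0.0045 0.0049] turn [ 0.0006 -0.0019  0.0006] rows needed 2.231622380901975 0.034613533577580825
[0.59119308 0.29633342 0.358641  ] [-2.81219925e-01  1.12458512e-03 -1.57019864e+00]
```

View pics/w7.png

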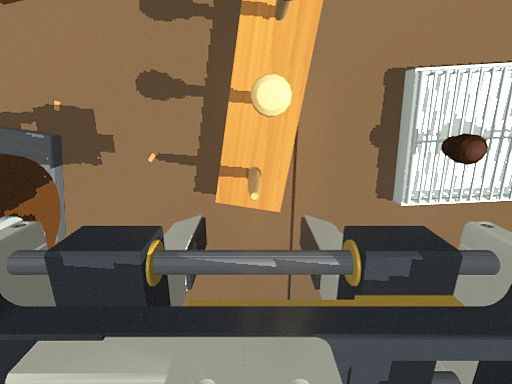

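View pics/s7.png

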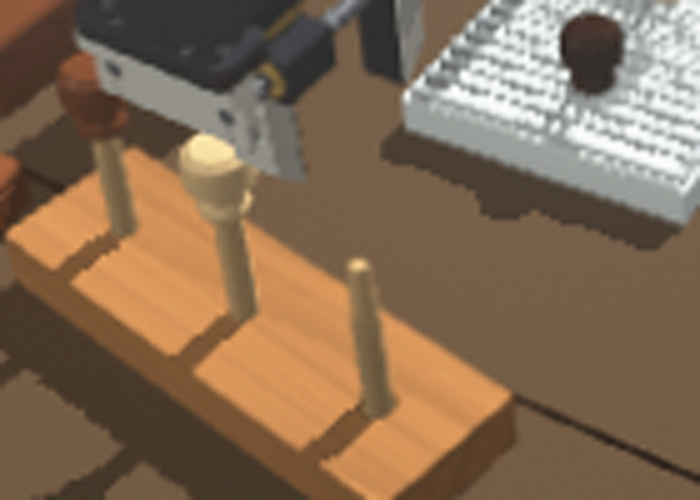

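```bash
python3 - <<'E'
from h import *
y=-.257
plan([.44,-.327,.23],tool([0,0,-1],[np.sin(y),-np.cos(y),0]))
E
python3 -m jog '[-0.02,0.25,0.02,0,0,0,1, -0.05,0.5,0.05,0,0,0,1, -0.09,0.75,0.08,0,0,0,1, -0.09,1,0.1,0,0,0,1, -0.09,1,0.1,0,0,0,1]'
python3 -m jog '[0,0.25,0.02,0,0,0,1, 0,0.5,0.05,0,0,0,1, 0,0.75,0.08,0,0,0,1, 0,1,0.1,0,0,0,1, 0,1,0.1,0,0,0,1]'
python3 - <<'E'
from h import *
y=-.257
plan([.44,-.327,.23],tool([0,0,-1],[np.sin(y),-np.cos(y),0]))
E
```

```text
t 10.825 tcp [0.5151 0.2951 0.2057] gap 0.0688 F [ 0.04 -1.03 -0.54]
shift [-0.0961  2.4878  0.3046] turn [ 0.0824 -0.0007 -0.0001] rows needed 10.033072298518329 1.385689529042688
time_s: 11.45
tcp_pos: [0.4894, 0.039, 0.2268]
eef_rot: [1.286, 1.567, -1.862]
contact_force: [1.0, 1.2, 0.2]
finger_gap: 0.0921
time_s: 12.08
tcp_pos: [0.4613, -0.215, 0.2262]
eef_rot: [0.837, 1.565, -2.318]
contact_force: [-0.4, 1.1, 0.5]
finger_gap: 0.0919
t 12.075 tcp [ 0.4613 -0.215   0.2262] gap 0.0919 F [-0.39  1.09  0.46]
shift [-0.0132  0.4492  0.0792] turn [ 0.0775  0.001  -0.0014] rows needed 1.8251288880177972 1.3048358176776185
```

```bash
python3 -m jog '[0,0.2,0.03,0.04,0,0,1, 0,0.45,0.08,0.0775,0,0,1, 0,0.45,0.08,0.0775,0,0,1, 0,0.45,0.08,0.0775,0,0,1, 0,0.45,0.08,0.0775,0,0,1]'
python3 - <<'E'
from h import *
from bench import cams,nets
y=-.257
plan([.44,-.327,.23],tool([0,0,-1],[np.sin(y),-np.cos(y),0]))
p=cams.snapshot("wrist"); cv2.imwrite("pics/w8.png",p["pixels"]); print(list(cam(p)["eye"]),list(cam(p)["att"]))
E
```

```text
time_s: 12.7
tcp_pos: [0.4407, -0.3249, 0.2263]
eef_rot: [0.864, 1.566, -2.531]
contact_force: [-0.1, -0.0, 0.1]
finger_gap: 0.0914
t 12.7 tcp [ 0.4407 -0.3249  0.2263] gap 0.0914 F [-0.12 -0.01  0.15]
shift [-0.0146  0.0088  0.0006] turn [ 0.0012  0.001  -0.0011] rows needed 0.06831723434574419 0.032349948658862274
[np.float64(0.5146859873254602), np.float64(-0.3434391652684485), np.float64(0.3758116818320826)] [np.float64(-0.2899023520584927), np.float64(-0.004408990584255257), np.float64(-1.8251631688437442)]
```

View pics/w8.png

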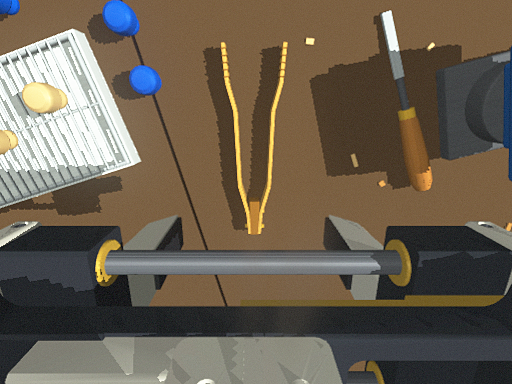

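```bash
python3 - <<'E'
import cv2
im=cv2.imread("pics/w8.png")
cv2.imwrite("pics/w8z.png",cv2.resize(im[30:240,205:305],None,fx=2.8,fy=2.8,interpolation=cv2.INTER_CUBIC))
E
```

```text
(no output)
```

View pics/w8z.png

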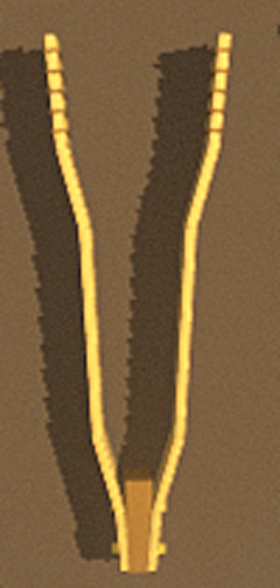

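```bash
python3 - <<'E'
from h import *
np.set_printoptions(precision=4,suppress=True)
c={'K':[266.801,252.860,186.203],'k1':.00156,'eye':[0.5146859873254602,-0.3434391652684485,0.3758116818320826],'att':[-0.2899023520584927,-0.004408990584255257,-1.8251631688437442]}
f=lambda x,y,z=.022:onz(c,(205+x/2.8-.3,30+y/2.8-.3),z)
L,Rr,r=f(51,34),f(225,34),f(139,572)
m=(L+Rr)/2; v=m-r; print(L,Rr,r,"len",np.linalg.norm(v),"yaw",np.arctan2(v[1],v[0]),"tipgap",np.linalg.norm(L-Rr))
u=v/np.linalg.norm(v); 
for a,b in(((86,228),(190,225)),((97,435),(180,435)),((58,132),(214,132))):
    A,B=f(*a),f(*b); M=(A+B)/2; print(A,B,"back from tip",(m-M)@u,"lat",np.cross(u,M-m)[2],"w",np.linalg.norm(A-B))
g=m-u*.135; print("grip by tip",g, "by root: root at", (m-r)@u)
E
```

```text
[ 0.5947 -0.329   0.022 ] [ 0.5762 -0.4007  0.022 ] [ 0.341  -0.3021  0.022 ] len 0.2523338296684753 yaw -0.2511566754451775 tipgap 0.07401972725853509
[ 0.5145 -0.322   0.022 ] [ 0.5039 -0.3682  0.022 ] back from tip 0.0787632262133122 lat 0.00018056014255227182 w 0.04740769944557415
[ 0.4185 -0.3007  0.022 ] [ 0.4081 -0.3404  0.022 ] back from tip 0.17778179620252907 lat 0.00012063394626460333 w 0.0409719110004281
[ 0.5568 -0.3211  0.022 ] [ 0.5395 -0.3875  0.022 ] back from tip 0.038738310107135084 lat 0.0009603204581903439 w 0.06868624502945155
grip by tip [ 0.4547 -0.3313  0.022 ] by root: root at 0.2523338296684753
```

```bash
python3 - <<'E'
from h import *
y=-.2512
plan([.4547,-.3313,.012],tool([0,0,-1],[np.sin(y),-np.cos(y),0]))
E
```

```text
t 12.75 tcp [ 0.4406 -0.3252  0.2265] gap 0.0917 F [ 0.35 -0.21 -0.49]
shift [ 0.8578  0.0062 -0.0632] turn [-0.0007  0.0009 -0.0012] rows needed 3.4406618555660406 0.02827335244196045
```

```bash
python3 -m jog '[0.2,0.006,-0.063,0,0.001,-0.001,1, 0.4,0.006,-0.063,0,0.001,-0.001,1, 0.6,0.006,-0.063,0,0.001,-0.001,1, 0.7,0.006,-0.063,0,0.001,-0.001,1, 0.78,0.006,-0.063,0,0.001,-0.001,1]'
python3 - <<'E'
from h import *
from bench import cams
y=-.2512
plan([.4547,-.3313,.012],tool([0,0,-1],[np.sin(y),-np.cos(y),0]))
p=cams.snapshot("wrist"); cv2.imwrite("pics/w9.png",p["pixels"]); print(list(cam(p)["eye"]),list(cam(p)["att"]))
E
```

```text
time_s: 13.38
tcp_pos: [0.455, -0.3296, 0.0302]
eef_rot: [-0.454, 1.57, 2.436]
contact_force: [0.1, -0.1, 0.6]
finger_gap: 0.0918
t 13.375 tcp [ 0.455  -0.3296  0.0302] gap 0.0918 F [ 0.13 -0.14  0.55]
shift [ 0.0728  0.0069 -0.0006] turn [-0.      0.0002  0.0001] rows needed 0.292313220354994 0.0035370700104597696
[np.float64(0.5285372012057258), np.float64(-0.34844681974642794), np.float64(0.1798544099258205)] [np.float64(-0.2875084215321575), np.float64(-0.0005499612859214409), np.float64(-1.8233143718120406)]
```

View pics/w9.png

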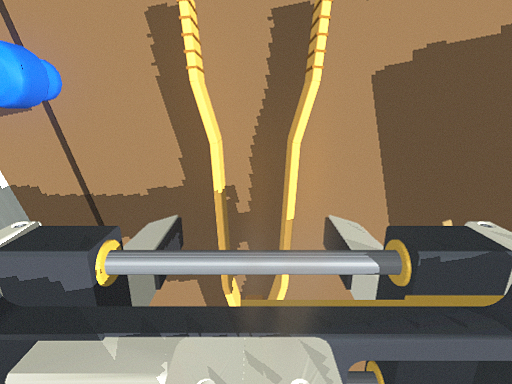

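```bash
python3 -m jog '[0.03,0.007,0,0,0,0,1, 0.07,0.007,0,0,0,0,1, 0.073,0.007,0,0,0,0,0.4, 0.073,0.007,0,0,0,0,-0.08, 0.073,0.007,0,0,0,0,-0.08]' 30
python3 -m jog '[0,0,0,0,0,0,-0.08,0,0,0,0,0,0,-0.08,0,0,0,0,0,0,-0.08,0,0,0,0,0,0,-0.08,0,0,0,0,0,0,-0.08]'
python3 - <<'E'
from h import *
from bench import cams
y=-.2512
plan([.4547,-.3313,.012],tool([0,0,-1],[np.sin(y),-np.cos(y),0]))
p=cams.snapshot("wrist"); cv2.imwrite("pics/w10.png",p["pixels"])
E
```

```text
time_s: 14.05
tcp_pos: [0.4538, -0.3309, 0.0105]
eef_rot: [-0.355, 1.568, 2.535]
contact_force: [0.4, -0.5, 0.6]
finger_gap: 0.0663
time_s: 14.68
tcp_pos: [0.4542, -0.3309, 0.0107]
eef_rot: [-0.463, 1.569, 2.428]
contact_force: [0.2, 0.7, 5.3]
finger_gap: 0.0421
t 14.675 tcp [ 0.4542 -0.3309  0.0107] gap 0.0421 F [0.2  0.7  5.28]
shift [-0.005   0.001  -0.0024] turn [0.     0.0005 0.0003] rows needed 0.022635081453084738 0.00945645770799868
```

View pics/w10.png

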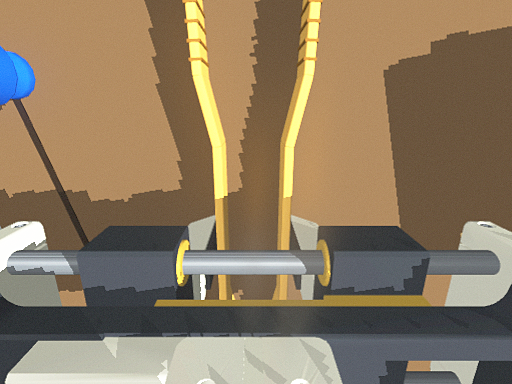

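```bash
python3 -m jog '[-0.03,0,0,0,0,0,-0.08,-0.1,0,0,0,0,0,-0.08,-0.25,0,0,0,0,0,-0.08,-0.4,0,0,0,0,0,-0.08,-0.4,0,0,0,0,0,-0.08]'
python3 - <<'E'
from h import *
from bench import cams
y=-.2512
plan([.4547,-.3313,.012],tool([0,0,-1],[np.sin(y),-np.cos(y),0]))
p=cams.snapshot("wrist"); cv2.imwrite("pics/w11.png",p["pixels"])
print(list(cam(p)["eye"]),list(cam(p)["att"]))
p=cams.snapshot("side"); cv2.imwrite("pics/s11.png",cv2.resize(p["pixels"][100:300,180:400],None,fx=3,fy=3,interpolation=cv2.INTER_CUBIC))
E
```

```text
time_s: 15.35
tcp_pos: [0.4561, -0.3321, 0.1146]
eef_rot: [2.864, 1.566, -0.529]
contact_force: [0.8, 0.8, -0.8]
finger_gap: 0.0425
t 15.35 tcp [ 0.4561 -0.3321  0.1146] gap 0.0425 F [ 0.83  0.79 -0.84]
shift [ 0.4105 -0.0024  0.008 ] turn [-0.0001 -0.0014 -0.0004] rows needed 1.6425098895946886 0.024027238513432733
[np.float64(0.5289474952715367), np.float64(-0.3506338647977865), np.float64(0.2646718618089758)] [np.float64(-0.2825832351266193), np.float64(-0.002107137489403277), np.float64(-1.8235179827242467)]
```

View pics/w11.png

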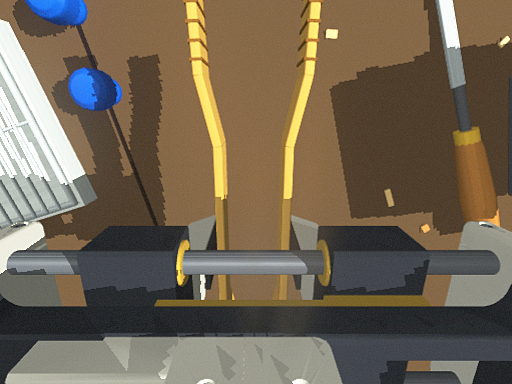

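View pics/s11.png

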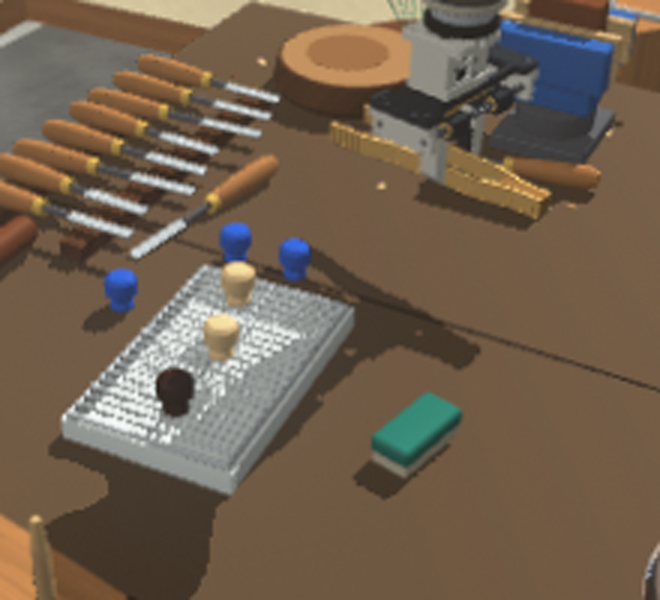

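```bash
python3 - <<'E'
from h import *
plan([.438,-.13,.18],tool([0,0,-1],[0,-1,0]))
E
```

```text
t 15.45 tcp [ 0.4542 -0.3312  0.1115] gap 0.0422 F [-1.05 -0.68 -1.87]
shift [-0.2738 -0.7634  0.2631] turn [-0.08    0.0002  0.0001] rows needed 3.410597855026957 1.3461256051065194
```

```bash
python3 -m jog '[-0.1,-0.1,0.03,0,0,0,-0.08, -0.2,-0.25,0.09,-0.03,0,0,-0.08, -0.27,-0.42,0.15,-0.05,0,0,-0.08, -0.27,-0.6,0.21,-0.08,0,0,-0.08, -0.27,-0.76,0.26,-0.08,0,0,-0.08]'
python3 - <<'E'
from h import *
plan([.438,.056,.18],tool([0,0,-1],[0,-1,0]))
E
```

```text
time_s: 16.08
tcp_pos: [0.4375, -0.1293, 0.1784]
eef_rot: [-0.395, 1.568, 2.749]
contact_force: [0.3, 0.3, -0.2]
finger_gap: 0.0425
t 16.075 tcp [ 0.4375 -0.1293  0.1784] gap 0.0425 F [ 0.28  0.29 -0.16]
shift [-0.0058 -0.7413 -0.0034] turn [0.0005 0.0007 0.0003] rows needed 2.965375213003658 0.015552089633706188
```

```bash
python3 -m jog '[0,-0.15,0,0,0,0,-0.08, 0,-0.33,0,0,0,0,-0.08, 0,-0.52,0,0,0,0,-0.08, 0,-0.68,0,0,0,0,-0.08, 0,-0.74,0,0,0,0,-0.08]'
python3 - <<'E'
from h import *
from bench import cams,nets
plan([.438,.056,.18],tool([0,0,-1],[0,-1,0]))
for n in("wrist","scene","side"):
    p=cams.snapshot(n); cv2.imwrite(f"pics/{n}12.png",p["pixels"])
    if n=="wrist": print(list(cam(p)["eye"]),list(cam(p)["att"]))
E
```

```text
time_s: 16.7
tcp_pos: [0.4362, 0.0579, 0.1779]
eef_rot: [-0.335, 1.567, 2.811]
contact_force: [0.5, -0.3, -0.4]
finger_gap: 0.0423
t 16.7 tcp [0.4362 0.0579 0.1779] gap 0.0423 F [ 0.46 -0.3  -0.41]
shift [-0.0085  0.0075 -0.007 ] turn [0.0016 0.0012 0.0004] rows needed 0.05327787181478978 0.03504364367858892
[np.float64(0.5126648836231504), np.float64(0.05827347939966718), np.float64(0.32728092628217714)] [np.float64(-0.29103846342106654), np.float64(0.0004892837756385049), np.float64(-1.5670072113134919)]
```

View pics/wrist12.png

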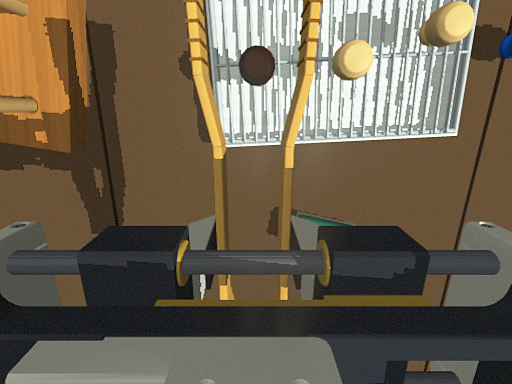

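View pics/side12.png

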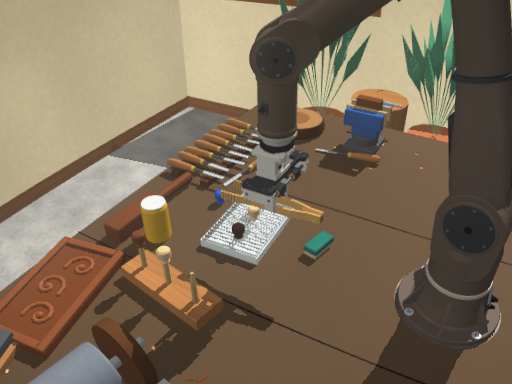

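```bash
python3 - <<'E'
from h import *
np.set_printoptions(precision=4,suppress=True)
im=cv2.imread("pics/wrist12.png"); hsv=cv2.cvtColor(im,cv2.COLOR_BGR2HSV)
m=((hsv[...,2]<75)).astype(np.uint8); m[100:]=0; m[:35]=0; m[:,:225]=0; m[:,300:]=0
n,l,s,ce=cv2.connectedComponentsWithStats(m); i=1+s[1:,4].argmax(); print(s[i],ce[i])
bb=np.array([s[i][0]-.5,s[i][1]-.5,s[i][0]+s[i][2]-.5,s[i][1]+s[i][3]-.5])
c={'K':[266.801,252.860,186.203],'k1':.00156,'eye':[0.5126648836231504,0.05827347939966718,0.32728092628217714],'att':[-0.29103846342106654,0.0004892837756385049,-1.5670072113134919]}
th=np.linspace(0,6.283,100)
def box(p):
    P=np.concatenate([np.c_[p[0]+r*np.cos(th),p[1]+r*np.sin(th),0*th+.0315+z] for r,z in((.017,.018),(.017,.031),(.0125,0),(.012,.037))])
    q=proj(c,P); return np.r_[q.min(0),q.max(0)]
r=least_squares(lambda p:box(p)-bb,[.55,.056]); print(r.x,r.fun,bb)
print("jaw centre proj",proj(c,[[.4362+.1136,.0579,.178]]))
# tray near edge
for uv in((220,146),(458,134)): print(onz(c,uv,.022))
cv2.imwrite("pics/w12z.png",cv2.resize(im[0:110,170:400],None,fx=3.4,fy=3.4,interpolation=cv2.INTER_CUBIC))
E
```

```text
[239  46  36  40 915] [256.0306  65.482 ]
[0.5483 0.0552] [-0.6379 -0.7277  0.6371  0.8551] [238.5  45.5 274.5  85.5]
jaw centre proj [[254.0444  28.0538]]
[0.469  0.0958 0.022 ]
[ 0.4835 -0.1729  0.022 ]
```

View pics/w12z.png

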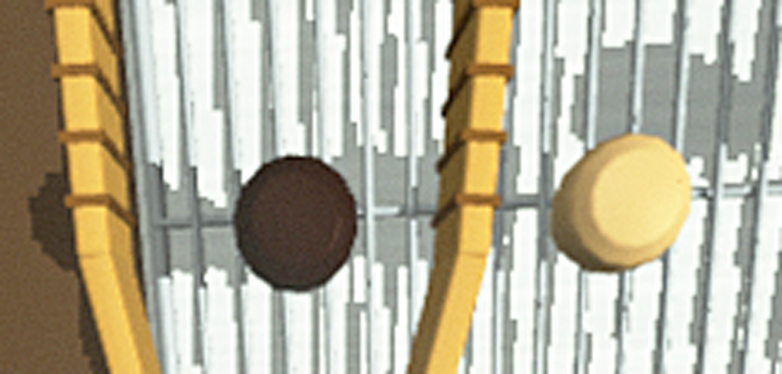

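```bash
python3 -m jog '[0.08,0.01,0.003,0,0,0,-0.08, 0.18,0.01,0.003,0,0,0,-0.08, 0.28,0.01,0.003,0,0,0,-0.08, 0.3,0.01,0.003,0,0,0,-0.08, 0.3,0.01,0.003,0,0,0,-0.08]'
python3 - <<'E'
from h import *
from bench import cams,nets
plan([.4354,.0553,.0557],tool([0,0,-1],[0,-1,0]))
for n in("wrist","scene","side"):
    p=cams.snapshot(n); cv2.imwrite(f"pics/{n}13.png",p["pixels"])
    if n=="wrist": print(list(cam(p)["eye"]),list(cam(p)["att"]))
a=cv2.imread("pics/scene13.png")[120:240,200:320];b=cv2.imread("pics/side13.png")[160:280,190:310]
cv2.imwrite("pics/z13.png",cv2.resize(np.hstack([a,b]),None,fx=3.3,fy=3.3,interpolation=cv2.INTER_CUBIC))
E
```

```text
time_s: 17.48
tcp_pos: [0.4357, 0.0518, 0.1031]
eef_rot: [-0.008, 1.566, 3.134]
contact_force: [-0.6, 0.2, 1.0]
finger_gap: 0.0425
t 17.475 tcp [0.4357 0.0518 0.1031] gap 0.0425 F [-0.6   0.17  1.02]
shift [ 0.1895 -0.0139  0.0004] turn [0.0003 0.0014 0.    ] rows needed 0.7599857364482691 0.023776410840856306
[np.float64(0.5122275189145794), np.float64(0.052131182885678244), np.float64(0.25245174039906193)] [np.float64(-0.2913814322488735), np.float64(-0.0008239933255027587), np.float64(-1.5709408019148148)]
```

View pics/wrist13.png

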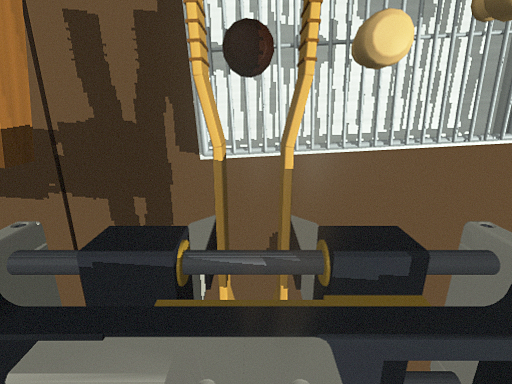

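View pics/z13.png

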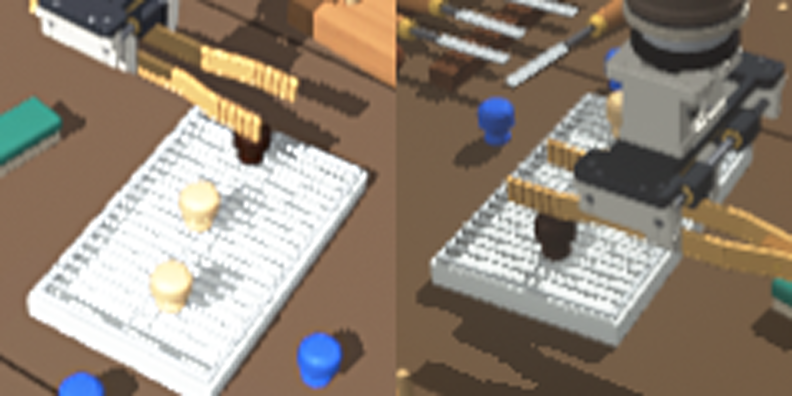

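```bash
python3 - <<'E'
from h import *
np.set_printoptions(precision=4,suppress=True)
im=cv2.imread("pics/wrist13.png"); hsv=cv2.cvtColor(im,cv2.COLOR_BGR2HSV)
m=((hsv[...,2]<80)).astype(np.uint8); m[100:]=0; m[:10]=0; m[:,:212]=0; m[:,290:]=0
n,l,s,ce=cv2.connectedComponentsWithStats(m); i=1+s[1:,4].argmax(); print(s[i],ce[i])
bb=np.array([s[i][0]-.5,s[i][1]-.5,s[i][0]+s[i][2]-.5,s[i][1]+s[i][3]-.5])
c={'K':[266.801,252.860,186.203],'k1':.00156,'eye':[0.5122275189145794,0.052131182885678244,0.25245174039906193],'att':[-0.2913814322488735,-0.0008239933255027587,-1.5709408019148148]}
th=np.linspace(0,6.283,100)
def box(p):
    P=np.concatenate([np.c_[p[0]+r*np.cos(th),p[1]+r*np.sin(th),0*th+.0315+z] for r,z in((.017,.018),(.017,.031),(.0125,0),(.012,.037))])
    q=proj(c,P); return np.r_[q.min(0),q.max(0)]
r=least_squares(lambda p:box(p)-bb,[.55,.056]); print(r.x,r.fun,bb)
cv2.imwrite("pics/w13z.png",cv2.resize(im[0:90,170:340],None,fx=4.5,fy=4.5,interpolation=cv2.INTER_CUBIC))
from bench import telemetry
print(telemetry.read_state()["tcp_pos"],telemetry.read_state()["dq"])
E
```

```text
[ 222   18   54   59 2342] [247.7797  47.0807]
[0.5487 0.0548] [ 0.5304 -0.8057 -0.5304  0.9386] [221.5  17.5 275.5  76.5]
[0.4363 0.0525 0.1038] [-0.0035 -0.0028 -0.0015  0.0017  0.0014 -0.0012 -0.005 ]
```

View pics/w13z.png

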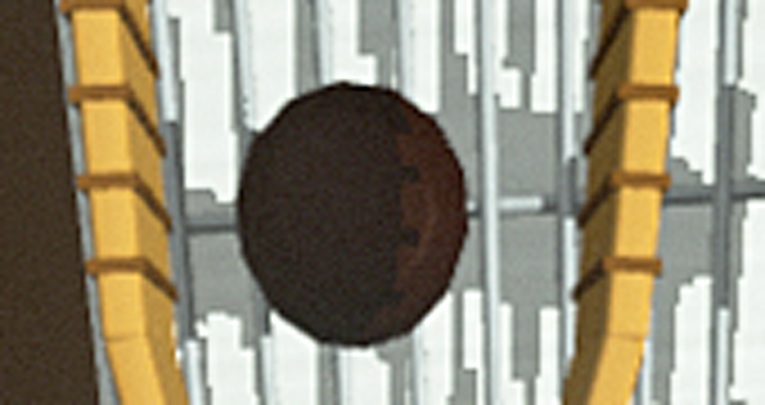

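```bash
python3 -m jog '[0,-0.011,0.001,0,0,0,-0.08, 0.05,-0.011,0.001,0,0,0,-0.08, 0.1,-0.011,0.001,0,0,0,-0.08, 0.15,-0.011,0.001,0,0,0,-0.08, 0.19,-0.011,0.001,0,0,0,-0.08]'
python3 - <<'E'
from h import *
from bench import cams,nets
plan([.4354,.055,.0557],tool([0,0,-1],[0,-1,0]))
for n in("wrist","scene","side"):
    p=cams.snapshot(n); cv2.imwrite(f"pics/{n}14.png",p["pixels"])
    if n=="wrist": print(list(cam(p)["eye"]),list(cam(p)["att"]))
a=cv2.imread("pics/scene14.png")[120:240,200:320];b=cv2.imread("pics/side14.png")[160:280,190:310]
cv2.imwrite("pics/z14.png",cv2.resize(np.hstack([a,b]),None,fx=3.3,fy=3.3,interpolation=cv2.INTER_CUBIC))
E
```

```text
time_s: 18.25
tcp_pos: [0.4355, 0.0553, 0.0551]
eef_rot: [-0.098, 1.567, 3.046]
contact_force: [0.5, -0.2, -0.4]
finger_gap: 0.0423
t 18.25 tcp [0.4355 0.0553 0.0551] gap 0.0423 F [ 0.52 -0.22 -0.41]
shift [-0.0024  0.0012  0.0006] turn [0.0007 0.0011 0.0001] rows needed 0.010971750884081581 0.02164577195714121
[np.float64(0.5119128318797507), np.float64(0.05562647362029249), np.float64(0.20454896364978623)] [np.float64(-0.29049443382375295), np.float64(-0.0005306111766834043), np.float64(-1.5699829845891076)]
```

View pics/wrist14.png

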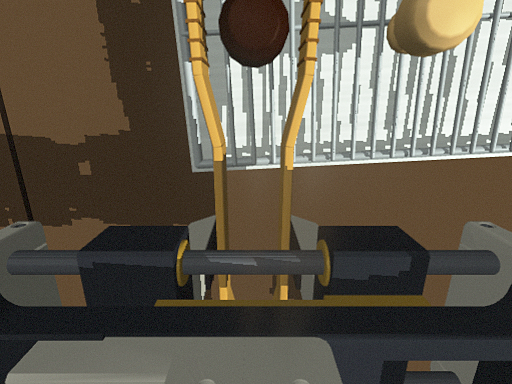

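View pics/z14.png

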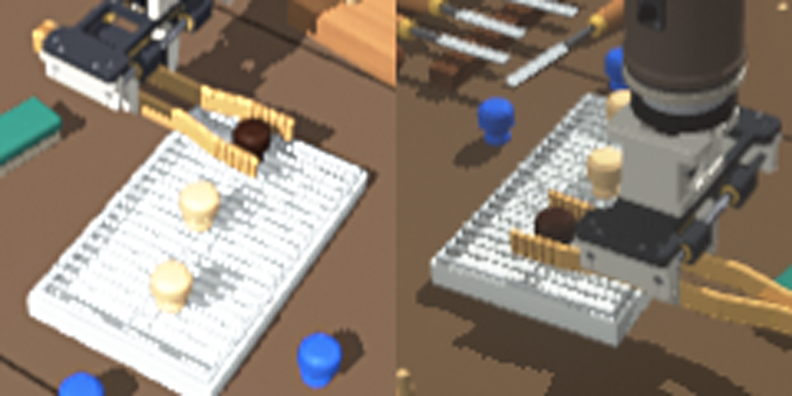

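```bash
python3 -m jog '[0,0.001,0,0,0,0,-0.12, 0,0.001,0,0,0,0,-0.16, 0,0.001,0,0,0,0,-0.19, 0,0.001,0,0,0,0,-0.22, 0,0.001,0,0,0,0,-0.25]' 35
python3 -m jog '[0,0,0,0,0,0,-0.3, 0,0,0,0,0,0,-0.4, 0,0,0,0,0,0,-0.5, 0,0,0,0,0,0,-0.5, 0,0,0,0,0,0,-0.5]' 35
python3 - <<'E'
from h import *
from bench import cams,nets
plan([.4354,.055,.0557],tool([0,0,-1],[0,-1,0]))
for n in("wrist","scene","side"):
    p=cams.snapshot(n); cv2.imwrite(f"pics/{n}15.png",p["pixels"])
    if n=="wrist": print(list(cam(p)["eye"]),list(cam(p)["att"]))
a=cv2.imread("pics/scene15.png")[120:240,200:320];b=cv2.imread("pics/side15.png")[160:280,190:310]
cv2.imwrite("pics/z15.png",cv2.resize(np.hstack([a,b]),None,fx=3.3,fy=3.3,interpolation=cv2.INTER_CUBIC))
E
```

```text
time_s: 19.02
tcp_pos: [0.4356, 0.055, 0.0557]
eef_rot: [-0.08, 1.567, 3.064]
contact_force: [0.8, 0.5, -0.9]
finger_gap: 0.0346
time_s: 19.65
tcp_pos: [0.4355, 0.055, 0.0557]
eef_rot: [-0.065, 1.567, 3.079]
contact_force: [-0.4, -0.6, -0.8]
finger_gap: 0.0345
t 19.65 tcp [0.4355 0.055  0.0557] gap 0.0345 F [-0.42 -0.56 -0.85]
shift [0.     0.0001 0.0005] turn [0.0007 0.0011 0.0001] rows needed 0.0022392573241060694 0.022415581339013353
[np.float64(0.5119521634488682), np.float64(0.05540142209770475), np.float64(0.20515200422437152)] [np.float64(-0.29063143243538625), np.float64(-0.0005995568347982871), np.float64(-1.5699375109342735)]
```

View pics/wrist15.png

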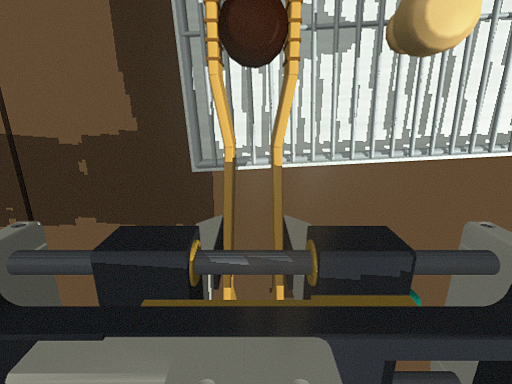

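View pics/z15.png

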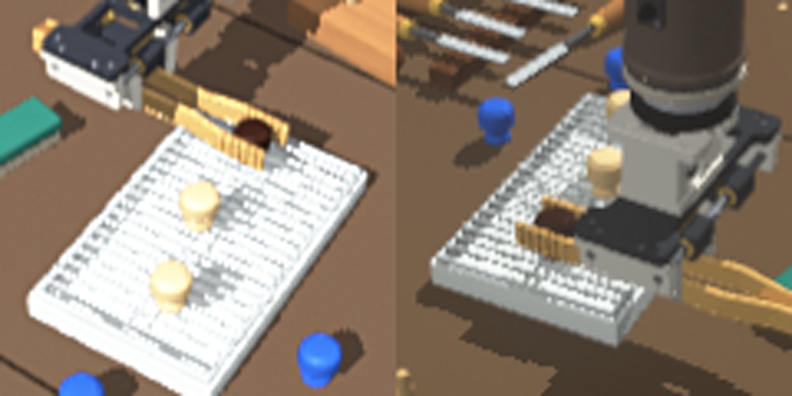

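```bash
python3 -m jog '[-0.01,0,0,0,0,0,-0.5, -0.03,0,0,0,0,0,-0.5, -0.06,0,0,0,0,0,-0.5, -0.1,0,0,0,0,0,-0.5, -0.13,0,0,0,0,0,-0.5]'
python3 - <<'E'
from h import *
from bench import cams,nets
plan([.4354,.055,.195],tool([0,0,-1],[0,-1,0]))
for n in("wrist","scene","side"):
    p=cams.snapshot(n); cv2.imwrite(f"pics/{n}16.png",p["pixels"])
a=cv2.imread("pics/scene16.png")[120:240,200:320];b=cv2.imread("pics/side16.png")[160:280,190:310];w=cv2.imread("pics/wrist16.png")
w=cv2.resize(w[:150,170:340],None,fx=2,fy=2)
cv2.imwrite("pics/z16.png",cv2.resize(np.hstack([a,b]),None,fx=3.3,fy=3.3,interpolation=cv2.INTER_CUBIC)); cv2.imwrite("pics/z16w.png",w)
E
```

```text
time_s: 20.42
tcp_pos: [0.436, 0.0551, 0.0891]
eef_rot: [-0.15, 1.568, 2.993]
contact_force: [0.3, -0.1, -2.3]
finger_gap: 0.0344
t 20.425 tcp [0.436  0.0551 0.0891] gap 0.0344 F [ 0.34 -0.12 -2.28]
shift [-4.234e-01  3.000e-04  3.400e-03] turn [0.0007 0.0009 0.0001] rows needed 1.693832647612458 0.018324134414750413
```

View pics/z16.png

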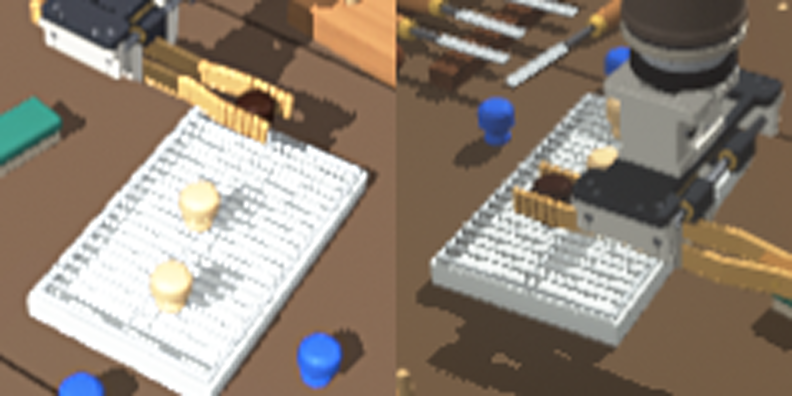

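View pics/z16w.png

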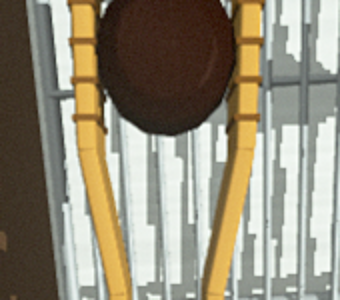

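```bash
python3 -m jog '[-0.06,0,0,0,0,0,-0.5, -0.16,0,0,0,0,0,-0.5, -0.28,0,0,0,0,0,-0.5, -0.38,0,0,0,0,0,-0.5, -0.43,0,0,0,0,0,-0.5]'
python3 -m jog '[0,0,0,0,0,0,-0.5, 0,0,0,0,0,0,-0.5, 0,0,0,0,0,0,-0.5, 0,0,0,0,0,0,-0.5, 0,0,0,0,0,0,-0.5]'
python3 - <<'E'
from h import *
from bench import cams,nets
plan([.4354,.055,.195],tool([0,0,-1],[0,-1,0]))
for n in("wrist","scene","side"):
    p=cams.snapshot(n); cv2.imwrite(f"pics/{n}17.png",p["pixels"])
a=cv2.imread("pics/scene17.png")[70:240,200:380];b=cv2.imread("pics/side17.png")[150:320,130:310]
cv2.imwrite("pics/z17.png",cv2.resize(np.hstack([a,b]),None,fx=2.2,fy=2.2,interpolation=cv2.INTER_CUBIC))
E
```

```text
time_s: 21.2
tcp_pos: [0.4368, 0.0552, 0.198]
eef_rot: [-1.046, 1.57, 2.098]
contact_force: [0.4, -0.8, -1.7]
finger_gap: 0.0345
time_s: 21.82
tcp_pos: [0.4366, 0.0552, 0.1977]
eef_rot: [-0.541, 1.57, 2.603]
contact_force: [-0.0, 0.1, -0.6]
finger_gap: 0.0344
t 21.825 tcp [0.4366 0.0552 0.1977] gap 0.0344 F [-0.03  0.08 -0.63]
shift [0.0107 0.0008 0.0049] turn [0.0006 0.0003 0.0002] rows needed 0.0471429748600324 0.012489203010647985
```

View pics/z17.png

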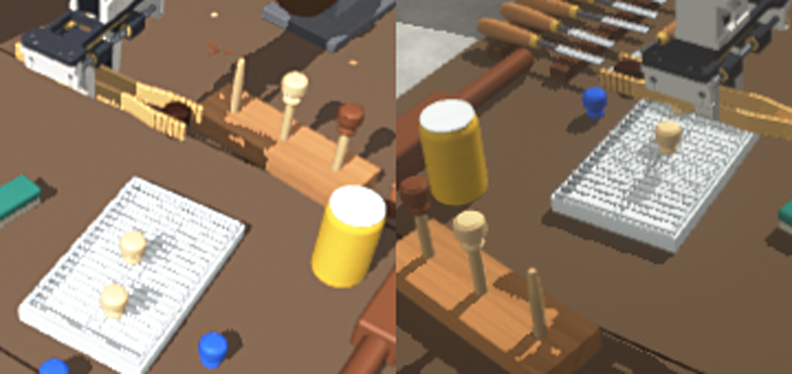

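View pics/wrist17.png

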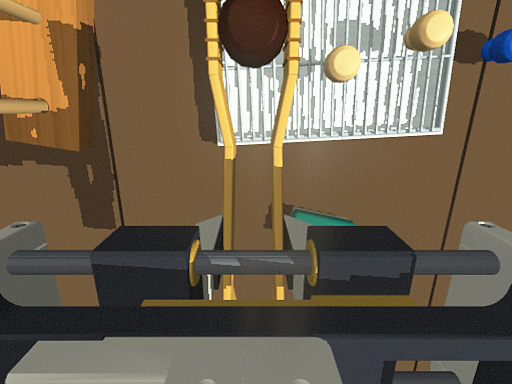

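```bash
python3 - <<'E'
from h import *
for z in(.119,.127):print(z,proj(CAM["side"],[[.5136,.295,z]]),proj(CAM["scene"],[[.5136,.295,z]]))
from bench import env
a=cv2.imread("pics/scene17.png")[85:135,290:330];b=cv2.imread("pics/side17.png")[260:320,170:220]
cv2.imwrite("pics/z18.png",np.hstack([cv2.resize(a,(400,500)),cv2.resize(b,(400,480))[:480]]if 0 else [cv2.resize(a,(384,480)),cv2.resize(b,(400,480))]))
E
```

```text
0.119 [[190.56514041 272.99372914]] [[308.80241048  97.0699063 ]]
0.127 [[190.17876676 270.31422395]] [[309.11620409  94.91343432]]
```

View pics/z18.png

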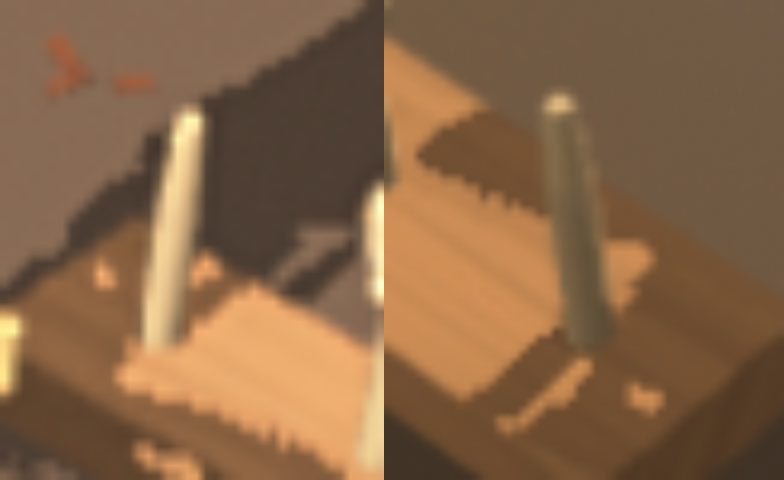

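```bash
python3 - <<'E'
from bench import env
print(env.job_done())
E
```

```text
the job is handed in; nothing more can be done
None
```

I stood the loose spindle in the empty bore and let go of it. Then I picked up the bamboo tongs, closed them on the dark walnut knob and lifted it straight up off the rack. The job is handed in at about 22 s, with the knob still held over the tray; no verdict was reported.

**Last checks:**
- **Spindle:** its top appears at a height of about 119 mm in the scene and side pictures, which matches fully home. About 4 N of contact was felt at the expected depth when it went in.
- **Tongs and knob:** the fingers hold the tongs at 34.4 mm. The knob's foot is about 17 cm above the bench, from the measured lift, and the tool was steady.
- **Pale knobs, brush and tin:** the pale knobs, brush and oil tin look undisturbed. I did not measure their shifts or re-check the two gouges at the end.

**What disagreed:** while I was lining up the bore, the side and scene cameras put the foot up to about 6 mm from where the wrist camera did. I settled it by looking again just above the mouth, and the spindle then went in without side force.

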